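# Pack the finial away and latch its case

## Task

Put the rose quartz finial away: take it from the bakelite tray and lay it gently, lying down, in the open cedar case, without letting it fall. Then tip the lid over so that it shuts, and swing the brass hasp all the way down over its staple. Leave the other things on the counter where they are.

Things in the scene. Friction and masses are not known exactly. Their poses are not given: they have to be found in the camera images.
- case: Fixed cedar case, 112 (x) x 180 (y) x 95 mm high without lid. Origin: centre of underside; z up. Front (with staple) faces its -x, roughly world -y; lid hinged along y on the rim at x = +56, z = 95 mm. Walls 8 mm; inside 96 x 164 mm, inner floor 48 mm above the counter, 47 mm deep.
- lid (a joint): Cedar lid, 112 x 180 x 14 mm, 0.4 kg. Rad: 0 shut on the rim (top at 109 mm), 1.57 upright (free edge at 207 mm), 2.1 leaning back on its stop, where it starts (edge 57 mm behind the hinge, 192 mm high). No catch: over-centre by weight. Pushed from behind (about 3 N at the edge) past upright it falls shut by itself in 1 to 3 s on a damped hinge.
- lid_edge (a point): Middle of the lid's free edge, at the outer (top when shut) face of the lid; moves with the lid.
- hasp (a joint): Brass hasp on the middle of the lid's free edge: strap 28 wide, 4 thick, 86 mm from pivot to end, slot from 48 to 76 mm. Rad relative to the lid: 0 closed, hanging along the case front, staple through the slot; grows swinging outward; 1.57 straight on from the lid's plane. Starts 0.5 to 0.95. Stiff hinge (0.035 N m): stays where left; about 1 N on its outer face moves it.
- hasp_pivot (a point): Point on the hasp's pivot axis, middle of the strap's width. With the lid shut: local x = -60 mm, y = 0, z = 102 mm of the case, that is 4 mm in front of the case front. The strap's outer face is offset 5 mm outward from this axis; the knuckle round it is 8 mm thick.
- staple (a point): Outermost point of the staple, a fixed brass loop (bar 5 mm thick) on the centre line of the case front, 29 to 52 mm above the counter, standing out 25 mm from the front.
- hasp_end (a point): Middle of the hasp's free end, 86 mm from the pivot.
- finial: Loose rose quartz finial, 110 mm long along its x, about 0.18 kg, lying in the tray. Origin on its axis, 19 mm above what it lies on. From x = -30 to +26 mm an octagonal prism, 38 mm across flats, two flats upright at the sides (8 mm below to 8 mm above the origin); then a thinner collar to x = -52 and a thinner pointed bulb to x = +58 mm.
- tray: Brown bakelite tray, loose, 200 (x) x 140 (y) x 12 mm high, walls and floor 5 mm thick. Origin: centre of its underside.
- bead_cup: Brass bead cup, bystander, 60 mm across, 45 mm high; origin centre of underside.
- bead_jar: Hexagonal glass jar of onyx beads with a wooden lid, bystander, about 76 mm across, 101 mm high; origin centre of underside.
- spool: Wooden spool standing up, bystander, 44 mm across, 55 mm high; origin centre of underside.
- pliers: Round-nose pliers lying flat, bystander, 140 mm long, 11 mm high; origin at their rivet, on the underside.
- oil_bottle: Small amber oil bottle, bystander, 44 mm across, 90 mm high; origin centre of underside.
- bead_gauge: Flat wooden bead gauge, bystander, 30 x 110 x 8 mm; origin centre of underside.
Things that resemble listed ones, but are neither listed nor needed, are in the scene too. What is shaped like the finial but blue or turquoise is not meant.

How it is judged:
By the outcome, as a careful person would: the job done as asked, in the order asked, and still so for the second after the job is handed in, with the robot touching nothing.
It also fails if it takes over 72 s, if anything falls off the work surface, if the arm or the gripper's body presses on something with over 40 N, if the wrist force passes 120 N, or if a joint passes its speed limit or range.

## Robot

A 6-joint arm with a two-finger parallel gripper is mounted at the origin on the work surface. World frame = base frame: x ahead of the robot, y to its left, z up, the work surface at z = 0. Lengths are in m, angles in rad, forces in N, time in s.
With the tool pointing down it reaches from about 0.425 to 0.95 m from the base axis. Payload 3.5 kg.
Tool frame: the origin (TCP) lies on the centre line of the jaws, within the pads' length; the fingertips stand ahead of it and the grasp point (between the pads) lies 11 mm behind it (tips_ahead is the z of the fingertips in the tool frame, in m); z points along the fingers, y is the direction in which the jaws open and shut (so a half turn about z gives the same grasp; the last joint's range is limited). The gripper opens to 85 mm and grips with 20 to 120 N. Pads are 22 mm wide; open, the fingers measure 114 mm over their backs; the gripper's body (76 mm by 85 mm) begins 54 mm behind the grasp point. The pads swing forward as they close: fully open they stand 13 mm farther back than shut.
Start: joints at [1.072, 0.286, 1.577, -0, 1.279, -0.15], TCP at [0.231, 0.634, 0.211] pointing down, gripper open.
Joint ranges: [-2.77, 2.77], [-0.9, 2.22], [0.21, 2.48], [-1.53, 4.67], [0.24, 2.81], [-2.84, 2.84]. Speed limits (rad/s): [2.79, 2.79, 3.14, 3.14, 3.14, 3.14].

## Interface

Orientations are given as a unit quaternion [x, y, z, w].
In Python, from plant import * gives the robot as it stands. The module is installed in compiled form; this text tells all that it offers.
- The arm moves only by the tool move_arm, never from a script. Its arguments are lists of equal length, an entry for each row: "linear": the shift along the world's x, y, z in m, a list of three; "twist": the turn, a rotation vector about the world's x, y, z in degrees, a list of three. A call has 1 to 20 rows; each row shifts and turns the pose as measured when the row begins; what a row does not reach is not made up. A row lasts 1/12 s, in which the tool goes at most 41.7 mm and 7.16 degrees, less where a joint would pass 70% of its speed; a pose out of reach is approached as far as the arm can. A call is refused whole if a number of a shift passes 0.0417 or a number of a turn 7.16, either way. A call with a gripper value outside its range is refused whole. "grip" is the opening, from 0 (shut) to 1 (fully open), set as the call begins (left out, the last holds). The fingers move at their own pace and stop on an object; "force" is the grip in N (left out, the last holds). Time passes only in rows, so rows that do not move let the fingers close. It gives the time, the measured TCP pose, the force and the opening at its end, in the units of the state.
- get_state(): the state, without advancing time (a new reading comes with each control period).
- read_camera(name): name is "side" or "top"; returns a dict with "img" (384x512x3 uint8, blue, green, red), "depth" (384x512 float32, m along the optical axis (not along the pixel's ray), 0 where there is no reading), "fx", "fy", "cx", "cy" (pixels), "dist" ([k1, k2, p1, p2, k3] as OpenCV has them; the pictures are not rectified), "rvec" (rotation vector, rad) and "tvec" (3), from world to camera coordinates, as OpenCV has them. Camera axes: x right, y down, z forward; pixel columns grow to the right and rows downward; lengths in m; the calibration is good to about 2 mm. A picture is of the moment at which its call begins.
- sign_off(): hands the job in, once; it reports no verdict.
The state is a dict: "time": time; "qpos": joint angles; "dq": joint speeds; "joint_efforts": joint torques, N m; "eef_pos": TCP position; "tcp_rot": TCP orientation; "contact_force": force on the tool from outside, world axes, zero at the start; "wrist_torque": the same for the moment, N m; "opening": opening from 0.0 (shut) to 1.0 (fully open).
Only numpy, scipy, OpenCV 4.12 (cv2) and the standard library are available. Lean on these libraries where they do the work, as an engineer would, in place of code of your own. Each camera call takes 0.05 s, during which the arm holds its last target.

## Working session

There is one attempt and no reset: what is moved stays moved. The work goes in short steps, Python scripts to look and compute and a tool call to move; the robot and the scene stay as the last step left them, time stands still between calls to the robot, and variables do not carry over. Pictures are saved under pics/ and viewed, and the job is handed in when it is done.

Besides the shell and the picture viewer there is one more tool, called after ">>>" by a JSON object that holds its "method" and its "body", one argument or row to a line. move_arm: Moves the arm, as the interface text tells. Its arguments: {"type":"object","properties":{"linear":{"type":"array","items":{"type":"array","items":{"type":"number"}}},"twist":{"type":"array","items":{"type":"array","items":{"type":"number"}}},"grip":{"type":"number"},"force":{"type":"number"}},"required":["linear","twist"]}

```bash
mkdir -p pics; ls
cat > h.py <<'E'
import numpy as np, cv2
from plant import *
from scipy.spatial.transform import Rotation as R
def snap(name,tag):
    c=read_camera(name); cv2.imwrite(f'pics/{tag}.png',c['img']); 
    np.savez(f'pics/{tag}.npz',**{k:np.array(v) for k,v in c.items()}); return c
def load(tag):
    return dict(np.load(f'pics/{tag}.npz'))
def K(c): return np.array([[c['fx'],0,c['cx']],[0,c['fy'],c['cy']],[0,0,1]],float)
def cloud(c):
    h,w=c['depth'].shape
    u,v=np.meshgrid(np.arange(w),np.arange(h))
    p=cv2.undistortPoints(np.stack([u,v],-1).reshape(-1,1,2).astype(float),K(c),np.array(c['dist'],float)).reshape(h,w,2)
    d=c['depth'][...,None]
    X=np.concatenate([p*d,d],-1)
    Rm=cv2.Rodrigues(np.array(c['rvec'],float))[0]
    W=(X-np.array(c['tvec']).reshape(3))@Rm
    W[c['depth']==0]=np.nan
    return W
def proj(c,P):
    return cv2.projectPoints(np.array(P,float).reshape(-1,1,3),np.array(c['rvec'],float),np.array(c['tvec'],float),K(c),np.array(c['dist'],float))[0].reshape(-1,2)
E
python3 - <<'E'
from h import *
for n in ['side','top']:
    c=snap(n,n+'0'); Rm=cv2.Rodrigues(np.array(c['rvec'],float))[0]
    print(n,'cam at',-Rm.T@np.array(c['tvec']).reshape(3),'fwd',Rm[2],'right',Rm[0])
s=get_state(); print(s)
E
```

```text
pics
side cam at [ 0.32357193 -0.78361533  0.95801008] fwd [ 0.13539994  0.68633153 -0.71457392] right [ 0.97898774 -0.203668   -0.01011637]
top cam at [0.34951854 0.07701561 0.95802952] fwd [ 0.13361676 -0.01073975 -0.99097488] right [ 0.02632182 -0.99955006  0.01438175]
{'time': 0.1, 'qpos': array([ 1.07198921e+00,  2.87096888e-01,  1.57803426e+00, -6.13656170e-06,
        1.27859907e+00, -1.49982782e-01]), 'dq': array([ 0.00121185, -0.00189033, -0.00450076, -0.00069127, -0.00150219,
        0.00159514]), 'joint_efforts': array([-1.31637039e-04, -4.07291257e+01, -2.93705070e+01, -2.04598273e-04,
        3.30904986e-03,  1.78146564e-06]), 'eef_pos': array([0.23036454, 0.63379523, 0.20967035]), 'tcp_rot': array([ 1.73528283e-01,  9.84828306e-01, -1.01397336e-03, -3.37874123e-04]), 'contact_force': array([0.2953781 , 0.12587481, 0.09094597]), 'wrist_torque': array([-0.02169265, -0.006275  , -0.07471678]), 'opening': 1.000689683902019}
```

View pics/side0.png

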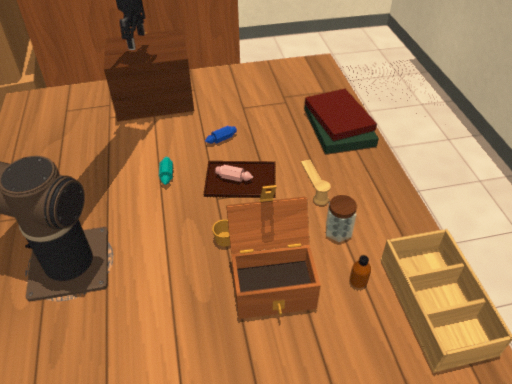

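View pics/top0.png

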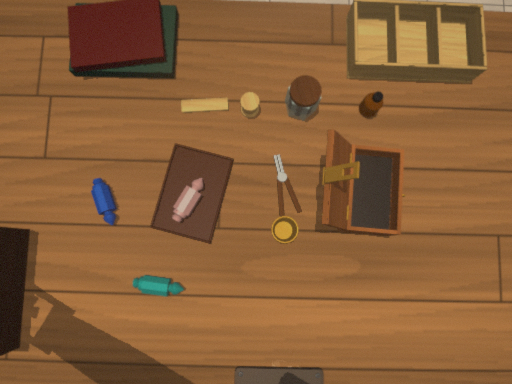

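The side view shows the case with its lid leaning back at about (275,265), the staple at (280,308), the pink finial in the tray at (233,174), and the cup at (222,233). In the top view the case is at (375,190), the finial at (188,200) and the hasp at (340,172).

Run:
```python
from h import *
img={}
for n in ['side','top']:
    c=load(n+'0'); W=cloud(c); im=c['img'].astype(int)
    b,g,r=im[...,0],im[...,1],im[...,2]
    hsv=cv2.cvtColor(c['img'],cv2.COLOR_BGR2HSV)
    # pink
    m=(r>150)&(b>110)&(r-g>25)&(np.isfinite(W[...,0]))
    u0,v0,u1,v1=(190,150,280,200) if n=='side' else (155,150,235,240)
    mm=np.zeros_like(m); mm[v0:v1,u0:u1]=m[v0:v1,u0:u1]
    P=W[mm]; print(n,'pink',len(P),P.mean(0),P.min(0),P.max(0),np.percentile(P[:,2],[5,50,90,98]))
    q=P[:,:2]-P[:,:2].mean(0); _,_,vt=np.linalg.svd(q); t=q@vt[0]; print(' axis',vt[0],t.min(),t.max(), 'width',np.ptp(q@vt[1]))
    for a in np.arange(-60,60,8):
        k=(t>=a/1000)&(t<a/1000+.008)
        if k.sum()>2: print('  ',a, k.sum(), np.ptp((q@vt[1])[k]).round(4),(q@vt[1])[k].mean().round(4),P[k,2].max().round(4))
    big=cv2.resize(c['img'][(200 if n=='side' else 110):(330 if n=='side' else 260),(200 if n=='side' else 280):(350 if n=='side' else 430)],None,fx=4,fy=4,interpolation=cv2.INTER_CUBIC); cv2.imwrite(f'pics/{n}_case.png',big)
```

```text
side pink 262 [0.45066339 0.20467761 0.03796385] [0.40673922 0.17868673 0.02503807] [0.50296836 0.23643135 0.04787677] [0.02915747 0.03783995 0.04476938 0.04608446]
 axis [ 0.88355875 -0.46832034] -0.05152757496960196 0.0553635541782 width 0.03279657004912717
   -52 15 0.0132 -0.0042 0.0363
   -44 10 0.0173 -0.0014 0.0428
   -36 20 0.0253 0.0012 0.0459
   -28 25 0.0282 -0.0006 0.0464
   -20 26 0.0244 0.0013 0.0466
   -12 27 0.0297 0.0002 0.0459
   -4 24 0.0266 0.0012 0.0448
   4 26 0.0305 0.0009 0.0479
   12 26 0.0242 0.0018 0.0466
   20 16 0.0255 0.0013 0.0463
   28 13 0.0131 -0.0013 0.0365
   36 17 0.017 -0.0014 0.0393
   44 14 0.0151 -0.0025 0.0347
   52 3 0.003 -0.0053 0.0288
top pink 286 [0.45523517 0.21391853 0.03749023] [0.40711489 0.18556322 0.02679883] [0.49999398 0.24208026 0.04515714] [0.03048201 0.03759144 0.04233642 0.0440098 ]
 axis [-0.87309553  0.48754917] -0.05227305397198415 0.052061344447701254 width 0.030789931013722238
   -52 12 0.0091 -0.0027 0.0369
   -44 25 0.0169 -0.0017 0.0375
   -36 20 0.0124 -0.0019 0.0358
   -28 24 0.0225 0.0001 0.0445
   -20 29 0.0253 0.0015 0.0441
   -12 28 0.0295 0.0016 0.0441
   -4 22 0.0242 0.0022 0.0444
   4 18 0.0247 0.0025 0.0452
   12 20 0.0284 0.0009 0.0434
   20 23 0.0281 0.0015 0.0444
   28 28 0.0205 -0.0021 0.0437
   36 16 0.0193 -0.0015 0.0408
   44 19 0.0116 -0.0025 0.0355
```

View pics/side_case.png

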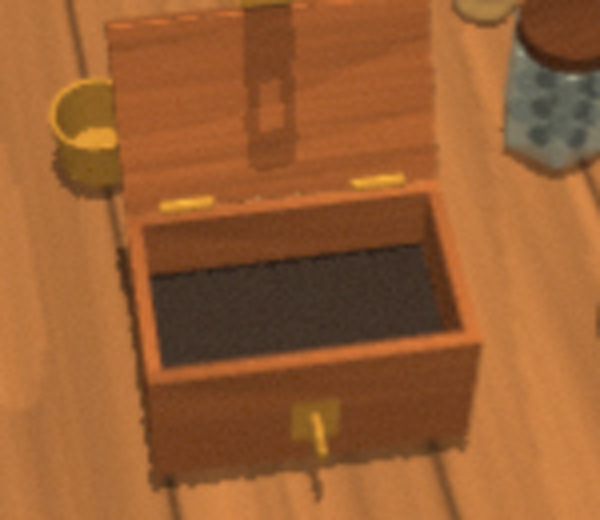

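View pics/top_case.png

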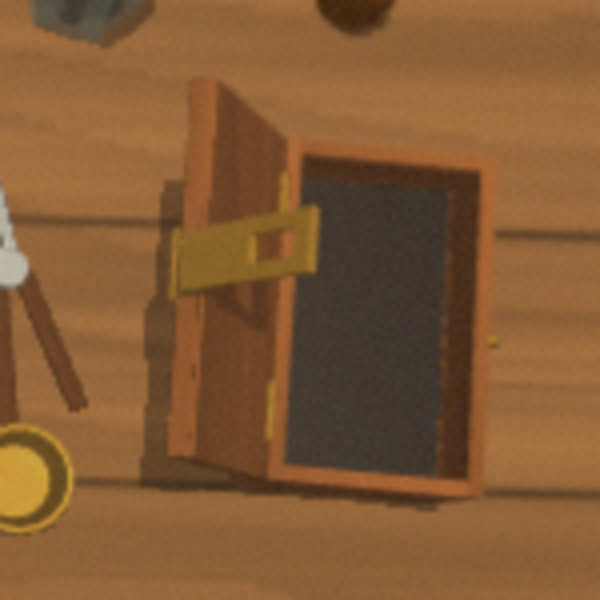

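Run:
```python
from h import *
import plant; print([d for d in dir(plant) if not d.startswith('__')])
for k in ('tips_ahead',):
    print(getattr(plant,k,None))
c=load('top0');W=cloud(c)
# case: rim points z ~0.095
for n in ['side','top']:
    c=load(n+'0');W=cloud(c);im=c['img'];hsv=cv2.cvtColor(im,cv2.COLOR_BGR2HSV)
    if n=='top':
        roi=(slice(140,245),slice(315,410))
    else: roi=(slice(200,330),slice(220,330))
    P=W[roi].reshape(-1,3)
    k=(abs(P[:,2]-.095)<.004); Q=P[k]; print(n,'rim',k.sum(),Q[:,:2].min(0),Q[:,:2].max(0))
    if k.sum()>20: print(cv2.minAreaRect(Q[:,:2].astype(np.float32)))
    F=P[(abs(P[:,2]-.048)<.006)]; print('floor',len(F),np.median(F,0),cv2.minAreaRect(F[:,:2].astype(np.float32)))
```

```text
['Unreachable', 'get_state', 'read_camera', 'sign_off', 'tips_ahead']
0.008
side rim 1039 [ 0.38631982 -0.25025972] [ 0.65491137 -0.02892682]
((0.5333359241485596, -0.16698625683784485), (0.32217738032341003, 0.1776675283908844), 19.757850646972656)
floor 2085 [ 0.47821644 -0.17537401  0.04858509] ((0.48594072461128235, -0.13500475883483887), (0.26421818137168884, 0.27582892775535583), 74.23054504394531)
top rim 993 [ 0.38654836 -0.24611499] [ 0.57354593 -0.11781306]
((0.48031365871429443, -0.18262355029582977), (0.11794828623533249, 0.18099229037761688), 86.2145004272461)
floor 2809 [ 0.47736068 -0.19375806  0.04699736] ((0.4732937812805176, -0.20076295733451843), (0.1232653260231018, 0.18243660032749176), 79.94528198242188)
```

```bash
cat > fit.py <<'E'
from h import *
from scipy.optimize import least_squares
top=load('top0');side=load('side0')
def px(n,U,V):
    o=(280,110) if n=='top' else (200,200)
    return [(U+.5)/4-.5+o[0],(V+.5)/4-.5+o[1]]
obs=[('top',(-56,-90,95),(494,159)),('top',(-56,90,95),(484,496)),('top',(56,-90,95),(290,142)),('top',(56,90,95),(268,475)),
('side',(-56,-90,95),(481,340)),('side',(-56,90,95),(150,376)),('side',(56,90,95),(130,217)),('side',(56,-90,95),(435,187)),
('side',(-56,-90,0),(470,447)),('side',(-56,90,0),(157,480)),('side',(-81,0,40.5),(321,440)),('top',(-81,0,52),(497,341))]
obs=[(n,np.array(p)/1000,px(n,*q)) for n,p,q in obs]
def pose(v,p):
    c,s=np.cos(v[2]),np.sin(v[2]); p=np.atleast_2d(p)
    return np.c_[v[0]+c*p[:,0]-s*p[:,1],v[1]+s*p[:,0]+c*p[:,1],p[:,2]]
def res(v,sel=None):
    r=[]
    for n,p,q in obs:
        if sel and n!=sel: continue
        r.append(proj(top if n=='top' else side,pose(v,p))[0]-q)
    return np.array(r).ravel()
if __name__=='__main__':
    for sel in (None,'top','side'):
        f=least_squares(res,[.48,-.18,1.57],args=(sel,),loss='soft_l1')
        print(sel,f.x.round(4),np.abs(f.fun).max().round(2)); print(res(f.x,sel).reshape(-1,2).round(1).tolist())
    # finial silhouettes
    def model():
        P=[]
        a=np.pi/8+np.arange(8)*np.pi/4; rr=.019/np.cos(np.pi/8)
        for x in (-.030,.026): P+= [(x,rr*np.cos(t),rr*np.sin(t)) for t in a]
        return np.array(P)
    masks={}
    for n,c,box in (('top',top,(155,150,235,240)),('side',side,(190,150,280,200))):
        im=c['img'].astype(int); b,g,r=im[...,0],im[...,1],im[...,2]
        m=np.zeros(b.shape,bool); u0,v0,u1,v1=box
        k=(r-g>35)&(b>70)&(r>90)
        m[v0:v1,u0:u1]=k[v0:v1,u0:u1]; masks[n]=m; print(n,m.sum())
    # prism + end stubs hull silhouettes: sample surface points
    def render(v,z0,c):
        S=4; out=np.zeros((384*S,512*S),np.uint8)
        def hull(P):
            W=pose(v,P); W[:,2]+=z0
            q=proj(c,W); h=cv2.convexHull((((q+.5)*S-.5)*16).round().astype(np.int32)); cv2.fillConvexPoly(out,h,255,shift=4)
        hull(model())
        def ring(x,r): t=np.arange(12)*np.pi/6; return np.c_[np.full(12,x),r*np.cos(t),r*np.sin(t)]
        hull(np.r_[ring(-.052,.012),ring(-.03,.013)])
        hull(np.r_[ring(.026,.011),ring(.045,.013),ring(.058,.003)])
        return cv2.resize(out,(512,384),interpolation=cv2.INTER_AREA)/255.
    from scipy.optimize import minimize
    for sel in (('top','side'),('top',),('side',)):
        def cost(v): return sum(np.abs(render(v,.024,dict(top=top,side=side)[n])-masks[n]).sum() for n in sel)
        best=min((minimize(cost,[x0,.208,y0],method='Nelder-Mead',options=dict(initial_simplex=[[x0,.208,y0],[x0+.006,.208,y0],[x0,.215,y0],[x0,.208,y0+.1]])) for x0 in (.45,.456) for y0 in (-.5,-.5+np.pi)),key=lambda o:o.fun)
        print('finial',sel,best.x.round(4),best.fun)
E
python3 fit.py
```

```text
None [ 0.4798 -0.186   1.5047] 3.99
[[1.2, -0.6], [-0.2, 0.6], [-0.4, -1.4], [-0.3, 0.8], [0.6, 0.1], [-0.5, 1.7], [-1.0, -0.7], [0.9, -2.4], [-0.4, -3.3], [-0.5, -1.3], [0.3, 4.0], [2.8, -0.2]]
top [ 0.4793 -0.1852  1.5101] 2.43
[[0.6, -0.5], [-0.3, 0.7], [-1.0, -1.1], [-0.4, 1.2], [2.4, -0.2]]
side [ 0.48   -0.1873  1.4985] 4.53
[[0.7, 0.8], [-0.5, 2.0], [-0.7, -0.4], [1.3, -1.8], [-0.2, -2.6], [-0.5, -1.0], [0.4, 4.5]]
top 458
side 407
finial ('top', 'side') [ 0.4532  0.2139 -0.5093] 337.4470588235294
finial ('top',) [ 0.4532  0.2142 -0.5274] 283.0862745098039
finial ('side',) [ 0.4519  0.2141 -0.5021] 50.36470588235294
```

```bash
sed -i 's/k=(r-g>35)&(b>70)&(r>90)/k=(b>80)\&(r>115)/' fit.py
cat >> fit.py <<'E'
    for n in ('top','side'):
        c=dict(top=top,side=side)[n]; m=masks[n]; o=c['img'].copy()
        rd=render([.4532,.2135,-.515],.024,c)
        cs,_=cv2.findContours((rd>.5).astype(np.uint8),0,1); cv2.drawContours(o,cs,-1,(0,255,0),1)
        o2=c['img'].copy(); o2[m]=(255,0,0)
        b=(150,240,150,240) if n=='top' else (150,200,195,285)
        cv2.imwrite(f'pics/ov_{n}.png',cv2.resize(np.hstack([x[b[0]:b[1],b[2]:b[3]] for x in (o,o2)]),None,fx=4,fy=4,interpolation=0))
E
python3 fit.py | tail -5; python3 -c "
import cv2,numpy as np
a=cv2.imread('pics/ov_top.png');b=cv2.imread('pics/ov_side.png')
w=max(a.shape[1],b.shape[1]);o=np.zeros((a.shape[0]+b.shape[0],w,3),np.uint8);o[:a.shape[0],:a.shape[1]]=a;o[a.shape[0]:,:b.shape[1]]=b;cv2.imwrite('pics/ov.png',o)"
```

```text
top 659
side 377
finial ('top', 'side') [ 0.4528  0.2138 -0.5145] 129.0
finial ('top',) [ 0.4532  0.2137 -0.5259] 75.84705882352941
finial ('side',) [ 0.4524  0.2139 -0.5032] 50.78039215686274
```

View pics/ov.png

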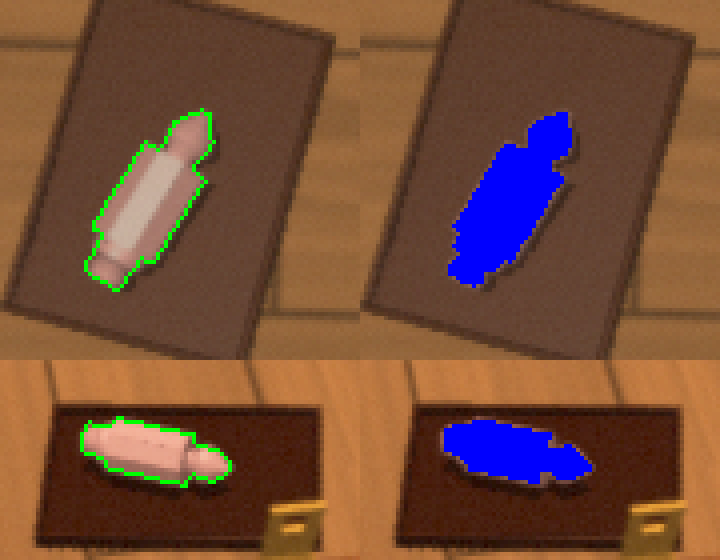

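>>> {"method": "move_arm", "body": {
  "linear": [
    [0.017,-0.032,-0.003],
    [0.017,-0.032,-0.003],
    [0.017,-0.032,-0.003],
    [0.017,-0.032,-0.003],
    [0.017,-0.032,-0.003],
    [0.017,-0.032,-0.003],
    [0.017,-0.032,-0.003],
    [0.017,-0.032,-0.003],
    [0.017,-0.032,-0.003],
    [0.017,-0.032,-0.003],
    [0.017,-0.032,-0.003],
    [0.017,-0.032,-0.003],
    [0.017,-0.032,-0.003],
    [0,0,0],
    [0,0,0]
  ],
  "twist": [
    [0,0,-1],
    [0,0,-1],
    [0,0,-1],
    [0,0,-1],
    [0,0,-1],
    [0,0,-1],
    [0,0,-1],
    [0,0,-1],
    [0,0,-1],
    [0,0,-0.5],
    [0,0,0],
    [0,0,0],
    [0,0,0],
    [0,0,0],
    [0,0,0]
  ],
  "grip": 0.7
}}

```text
time: 1.35
eef_pos: [0.4511, 0.1956, 0.1605]
tcp_rot: [0.256, 0.967, -0.005, -0.004]
contact_force: [-0.6, -0.1, -0.9]
opening: 0.699
```

>>> {"method": "move_arm", "body": {
  "linear": [
    [0.002,0.018,-0.02],
    [0,0,-0.025],
    [0,0,-0.025],
    [0,0,-0.01],
    [0,0,0],
    [0,0,0]
  ],
  "twist": [
    [0.5,0.5,0],
    [0,0,0],
    [0,0,0],
    [0,0,0],
    [0,0,0],
    [0,0,0]
  ]
}}

```text
time: 1.85
eef_pos: [0.4519, 0.218, 0.0793]
tcp_rot: [0.255, 0.967, -0.0, -0.009]
contact_force: [0.1, 0.5, -0.2]
opening: 0.702
```

```bash
cat > st.py <<'E'
from h import *
s=get_state(); r=R.from_quat(s['tcp_rot']).as_matrix()
print('t',s['time'],'pos',s['eef_pos'].round(4),'yaw_y',np.degrees(np.arctan2(r[1,1],r[0,1])).round(2),'zdir',r[:,2].round(4),'F',s['contact_force'].round(2),'T',s['wrist_torque'].round(2),'op',round(s['opening'],3),'q',s['qpos'].round(2))
E
python3 st.py
```

```text
t 1.85 pos [0.4519 0.218  0.0793] yaw_y 60.43 zdir [-0.017   0.004  -0.9998] F [ 0.06  0.53 -0.18] T [-0.02 -0.02 -0.01] op 0.702 q [ 0.24  0.07  2.09  0.01  1.   -0.82]
```

>>> {"method": "move_arm", "body": {
  "linear": [
    [0.001,-0.004,-0.02],
    [0,0,-0.02],
    [0,0,-0.01],
    [0,0,0],
    [0,0,0]
  ],
  "twist": [
    [-0.2,-0.9,0],
    [0,0,0],
    [0,0,0],
    [0,0,0],
    [0,0,0]
  ]
}}

```text
time: 2.27
eef_pos: [0.457, 0.2173, 0.0348]
tcp_rot: [0.253, 0.967, 0.003, 0.005]
contact_force: [-0.1, -0.9, 0.9]
opening: 0.695
```

```bash
python3 st.py
```

```text
t 2.2667 pos [0.457  0.2173 0.0348] yaw_y 60.65 zdir [ 0.0104  0.0034 -0.9999] F [-0.1  -0.88  0.92] T [-0.    0.04  0.03] op 0.695 q [ 0.24  0.14  2.11  0.    0.88 -0.82]
```

>>> {"method": "move_arm", "body": {
  "linear": [
    [0,-0.002,-0.01],
    [0,0,0]
  ],
  "twist": [
    [0,0,0],
    [0,0,0]
  ]
}}

```text
time: 2.43
eef_pos: [0.4588, 0.216, 0.0267]
tcp_rot: [0.253, 0.967, 0.004, 0.007]
contact_force: [-1.2, 0.1, -0.6]
opening: 0.702
```

```bash
python3 st.py
python3 - <<'E'
from h import *
c=snap('top','t1');c2=snap('side','s1')
cv2.imwrite('pics/g1.png',np.hstack([cv2.resize(c['img'][130:250,130:260],(400,370)),cv2.resize(c2['img'][80:220,180:320],(400,370))]))
E
python3 st.py
```

```text
t 2.4333 pos [0.4588 0.216  0.0267] yaw_y 60.69 zdir [ 0.0147  0.0044 -0.9999] F [-1.17  0.09 -0.59] T [-0.04  0.05 -0.  ] op 0.702 q [ 0.24  0.15  2.12  0.    0.86 -0.82]
t 2.5333 pos [0.4602 0.2164 0.0282] yaw_y 60.68 zdir [ 0.0175  0.0053 -0.9998] F [-0.64 -0.12  0.32] T [-0.03 -0.05  0.  ] op 0.705 q [ 0.24  0.15  2.11  0.    0.86 -0.82]
```

View pics/g1.png

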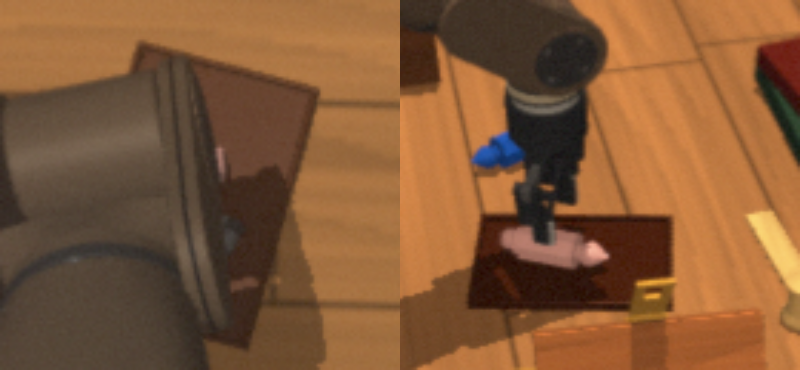

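>>> {"method": "move_arm", "body": {
  "linear": [
    [-0.006,-0.002,-0.005],
    [-0.001,0,-0.004],
    [0,0,0]
  ],
  "twist": [
    [-0.3,1,0],
    [0,0,0],
    [0,0,0]
  ]
}}

```text
time: 2.78
eef_pos: [0.4539, 0.2144, 0.0201]
tcp_rot: [0.253, 0.967, 0.0, 0.001]
contact_force: [-1.0, 0.9, -0.5]
opening: 0.7
```

```bash
python3 st.py
```

```text
t 2.7833 pos [0.4539 0.2144 0.0201] yaw_y 60.66 zdir [ 1.3e-03  2.0e-04 -1.0e+00] F [-0.97  0.86 -0.51] T [ 0.04 -0.02  0.  ] op 0.7 q [ 0.24  0.16  2.12 -0.    0.86 -0.82]
```

>>> {"method": "move_arm", "body": {
  "linear": [
    [0,0,-0.002],
    [0,0,0],
    [0,0,0],
    [0,0,0],
    [0,0,0],
    [0,0,0],
    [0,0,0]
  ],
  "twist": [
    [0,0,0],
    [0,0,0],
    [0,0,0],
    [0,0,0],
    [0,0,0],
    [0,0,0],
    [0,0,0]
  ],
  "grip": 0.2,
  "force": 45
}}

```text
time: 3.37
eef_pos: [0.4554, 0.2136, 0.0237]
tcp_rot: [0.252, 0.968, -0.002, 0.0]
contact_force: [-0.0, -0.8, -0.1]
opening: 0.199
```

```bash
python3 st.py
```

```text
t 3.3667 pos [0.4554 0.2136 0.0237] yaw_y 60.78 zdir [-7.0e-04 -3.6e-03 -1.0e+00] F [-0.04 -0.84 -0.1 ] T [-0.06  0.03  0.  ] op 0.199 q [ 0.24  0.16  2.11 -0.    0.87 -0.82]
```

```bash
python3 - <<'E'
from h import *
c=snap('top','t2');c2=snap('side','s2')
cv2.imwrite('pics/g2.png',np.hstack([cv2.resize(c['img'][130:250,130:260],(400,370)),cv2.resize(c2['img'][130:220,190:280],(400,400),interpolation=cv2.INTER_CUBIC)[:370]]))
E
python3 st.py
```

```text
t 3.4667 pos [0.4551 0.2136 0.0233] yaw_y 60.78 zdir [-0.0012 -0.0036 -1.    ] F [ 0.45 -0.08  0.08] T [0.04 0.05 0.01] op 0.201 q [ 0.24  0.16  2.12 -0.    0.87 -0.82]
```

View pics/g2.png

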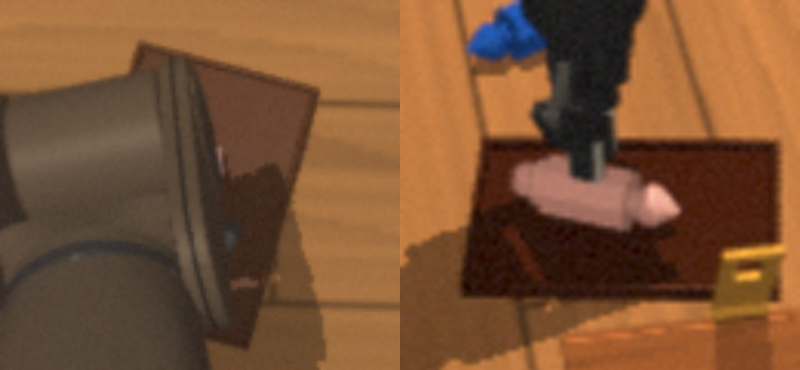

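Run:
```python
from h import *
c=load('s2');W=cloud(c)
np.set_printoptions(suppress=True,precision=3)
for v in range(150,186,2):
    print(v,[ (u,c['img'][v,u].max(),W[v,u].round(3).tolist()) for u in (229,232,235)])
t=[.4553,.2136,.0153]
print(proj(c,t), proj(c,[.4553,.2136,.045]))
```

```text
150 [(229, np.uint8(34), [0.443, 0.188, 0.132]), (232, np.uint8(30), [0.451, 0.19, 0.129]), (235, np.uint8(25), [0.459, 0.187, 0.129])]
152 [(229, np.uint8(37), [0.444, 0.2, 0.114]), (232, np.uint8(29), [0.452, 0.197, 0.115]), (235, np.uint8(27), [0.459, 0.189, 0.121])]
154 [(229, np.uint8(43), [0.439, 0.164, 0.138]), (232, np.uint8(34), [0.451, 0.195, 0.11]), (235, np.uint8(30), [0.458, 0.188, 0.114])]
156 [(229, np.uint8(28), [0.438, 0.158, 0.137]), (232, np.uint8(31), [0.455, 0.224, 0.078]), (235, np.uint8(31), [0.46, 0.202, 0.096])]
158 [(229, np.uint8(27), [0.438, 0.162, 0.127]), (232, np.uint8(32), [0.45, 0.193, 0.097]), (235, np.uint8(28), [0.459, 0.196, 0.093])]
160 [(229, np.uint8(30), [0.437, 0.159, 0.122]), (232, np.uint8(28), [0.448, 0.181, 0.101]), (235, np.uint8(24), [0.458, 0.194, 0.088])]
162 [(229, np.uint8(34), [0.439, 0.171, 0.104]), (232, np.uint8(32), [0.448, 0.178, 0.096]), (235, np.uint8(74), [0.459, 0.202, 0.074])]
164 [(229, np.uint8(35), [0.441, 0.197, 0.073]), (232, np.uint8(32), [0.447, 0.177, 0.091]), (235, np.uint8(80), [0.458, 0.197, 0.07])]
166 [(229, 
[... 702 characters left out ...]
[0.44, 0.201, 0.025]), (232, np.uint8(167), [0.447, 0.194, 0.03]), (235, np.uint8(181), [0.455, 0.187, 0.035])]
178 [(229, np.uint8(153), [0.439, 0.199, 0.019]), (232, np.uint8(163), [0.447, 0.193, 0.024]), (235, np.uint8(159), [0.454, 0.186, 0.029])]
180 [(229, np.uint8(56), [0.439, 0.204, 0.007]), (232, np.uint8(83), [0.448, 0.209, 0.0]), (235, np.uint8(136), [0.454, 0.187, 0.02])]
182 [(229, np.uint8(41), [0.438, 0.197, 0.006]), (232, np.uint8(47), [0.446, 0.196, 0.005]), (235, np.uint8(46), [0.455, 0.196, 0.003])]
184 [(229, np.uint8(44), [0.436, 0.189, 0.006]), (232, np.uint8(42), [0.445, 0.188, 0.004]), (235, np.uint8(45), [0.454, 0.188, 0.003])]
[[233.864 174.698]] [[233.409 167.054]]
```

Run:
```python
from h import *
c=load('side0');W=cloud(c)
print(proj(c,[[.2304,.6338,.2097],[.2304,.6338,.2017],[.2304,.6338,.24]]))
c1=load('s1');print(proj(c1,[[.4595,.2162,.0275],[.4595,.2162,.0195],[.4595,.2162,.093]]))
def crop(c,b,P):
    s=8;o=cv2.resize(c['img'][b[0]:b[1],b[2]:b[3]],None,fx=s,fy=s,interpolation=cv2.INTER_CUBIC)
    for q in proj(c,P): cv2.circle(o,(int((q[0]-b[2]+.5)*s),int((q[1]-b[0]+.5)*s)),3,(0,255,255),-1)
    return cv2.resize(o,(400,400))
a=crop(c,(0,60,100,160),[[.2304,.6338,.2097],[.2304,.6338,.2017],[.2304,.6338,.275]])
b=crop(load('s2'),(130,190,200,260),[[.4553,.2136,.0235],[.4553,.2136,.0155],[.4553,.2136,.0885]])
cv2.imwrite('pics/cmp.png',np.hstack([a,b]))
for v in range(10,54,3):
    print(v,[(u,int(c['img'][v,u].max()),W[v,u].round(3).tolist()) for u in (126,130,134)])
```

```text
[[138.66564974  51.6526553 ]
 [139.10505372  53.91735506]
 [136.97784185  42.93444953]]
[[234.96900342 170.76776963]
 [235.08518731 172.81242189]
 [233.9831192  153.37359121]]
10 [(126, 32, [0.22, 0.598, 0.365]), (130, 34, [0.231, 0.596, 0.365]), (134, 29, [0.242, 0.599, 0.362])]
13 [(126, 27, [0.218, 0.597, 0.356]), (130, 29, [0.229, 0.6, 0.354]), (134, 22, [0.239, 0.628, 0.34])]
16 [(126, 37, [0.216, 0.601, 0.346]), (130, 27, [0.228, 0.595, 0.347]), (134, 34, [0.238, 0.615, 0.337])]
19 [(126, 58, [0.217, 0.573, 0.349]), (130, 27, [0.226, 0.594, 0.338]), (134, 34, [0.237, 0.609, 0.33])]
22 [(126, 34, [0.215, 0.571, 0.341]), (130, 23, [0.224, 0.603, 0.325]), (134, 25, [0.235, 0.605, 0.322])]
25 [(126, 35, [0.214, 0.568, 0.333]), (130, 27, [0.222, 0.609, 0.313]), (134, 25, [0.234, 0.599, 0.316])]
28 [(126, 29, [0.212, 0.57, 0.323]), (130, 47, [0.221, 0.596, 0.309]), (134, 35, [0.233, 0.593, 0.31])]
31 [(126, 37, [0.21, 0.563, 0.317]), (130, 47, [0.171, 1.23, -0.002]), (134, 94, [0.231, 0.601, 0.296])]
34 [(126, 23, [0.206, 0.594, 0.293]), (130, 20, [0.219, 0.573, 0.302]), (134, 113, [0.186, 1.224, -0.015])]
37 [(126, 36, [0.207, 0.566, 0.297]), (130, 31, [0.218, 0.562, 0.298]), (134, 105, [0.217, 0.753, 0.202])]
40 [(126, 83, [0.19, 0.734, 0.205]), (130, 27, [0.215, 0.579, 0.28]), (134, 98, [0.227, 0.584, 0.276])]
43 [(126, 103, [0.19, 0.717, 0.202]), (130, 32, [0.213, 0.581, 0.269]), (134, 101, [0.224, 0.59, 0.263])]
46 [(126, 114, [0.19, 0.697, 0.202]), (130, 30, [0.211, 0.586, 0.257]), (134, 96, [0.223, 0.584, 0.256])]
49 [(126, 107, [0.189, 0.678, 0.201]), (130, 110, [0.209, 0.589, 0.245]), (134, 113, [0.221, 0.589, 0.244])]
52 [(126, 62, [0.189, 0.655, 0.203]), (130, 82, [0.202, 0.655, 0.201]), (134, 67, [0.214, 0.654, 0.2])]
```

View pics/cmp.png

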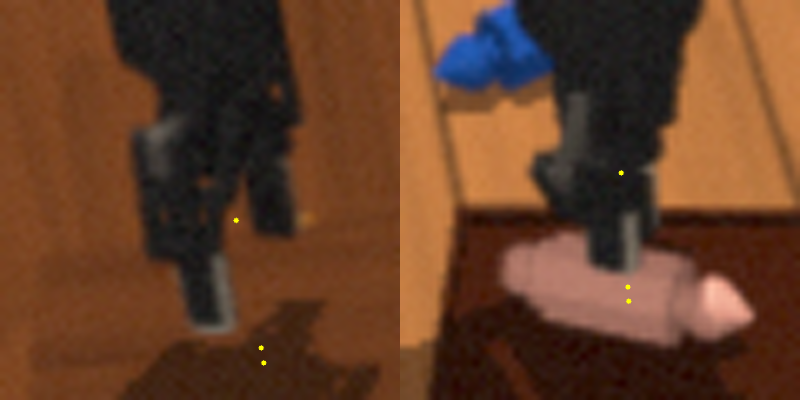

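Run:
```python
from h import *
c=load('s2')
for off in (.0085,.012,.018):
  for z in (.035,.04,.045,.05,.055):
    print(off,z,proj(c,[.4553-off*.49,.2136-off*.87,z])[0].round(1))
c=load('side0') # tip at crop (208,330)->
print('obs',208/400*60+99.5,330/400*60-.5)
for z in (.22,.23,.24,.25): print(z,[proj(c,[.2304-o*.34,.6338-o*.94,z])[0].round(1).tolist() for o in (.0425,.05)])
c=load('s1')
b=(130,190,200,260)
cv2.imwrite('pics/s1z.png',cv2.resize(c['img'][130:190,200:260],(480,480),interpolation=cv2.INTER_CUBIC))
```

```text
0.0085 0.035 [232.6 171.6]
0.0085 0.04 [232.5 170.3]
0.0085 0.045 [232.4 169. ]
0.0085 0.05 [232.3 167.7]
0.0085 0.055 [232.2 166.4]
0.012 0.035 [232.1 172.4]
0.012 0.04 [232.1 171.1]
0.012 0.045 [232.  169.8]
0.012 0.05 [231.9 168.5]
0.012 0.055 [231.8 167.2]
0.018 0.035 [231.4 173.8]
0.018 0.04 [231.3 172.5]
0.018 0.045 [231.3 171.2]
0.018 0.05 [231.2 169.9]
0.018 0.055 [231.1 168.6]
obs 130.7 49.0
0.22 [[133.7, 55.5], [132.9, 56.7]]
0.23 [[133.1, 52.6], [132.3, 53.8]]
0.24 [[132.5, 49.6], [131.7, 50.8]]
0.25 [[131.9, 46.7], [131.1, 47.9]]
```

View pics/s1z.png

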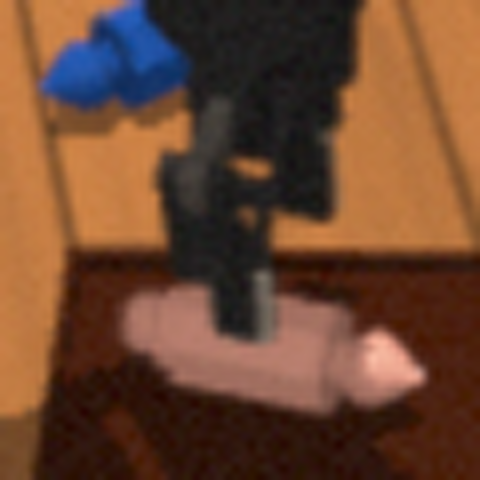

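The fingertips sit about 28 mm farther back than the reported TCP implies (tip z about 0.046 by camera, 0.015 by the state), in the start picture as well. The jaws closed just above the finial without touching it. I'll go by the camera: reopen, go lower, and check again.

>>> {"method": "move_arm", "body": {
  "linear": [
    [-0.002,0,0],
    [0,0,0],
    [0,0,0],
    [0,0,0],
    [0,0,-0.01],
    [0,0,-0.01],
    [0,0,0]
  ],
  "twist": [
    [0,0,0],
    [0,0,0],
    [0,0,0],
    [0,0,0],
    [0,0,0],
    [0,0,0],
    [0,0,0]
  ],
  "grip": 0.7
}}

```text
time: 4.05
eef_pos: [0.452, 0.2135, 0.0002]
tcp_rot: [0.252, 0.968, -0.002, -0.001]
contact_force: [-0.3, 0.7, -0.9]
opening: 0.7
```

```bash
python3 - <<'E'
from h import *
c=snap('side','s3')
cv2.imwrite('pics/s3z.png',cv2.resize(c['img'][130:190,200:260],(480,480),interpolation=cv2.INTER_CUBIC))
E
python3 st.py
```

```text
t 4.1 pos [0.4522 0.2136 0.0007] yaw_y 60.78 zdir [-0.002  -0.0036 -1.    ] F [-0.29  0.17 -0.23] T [0.01 0.05 0.02] op 0.697 q [ 0.24  0.19  2.13 -0.    0.83 -0.82]
```

View pics/s3z.png

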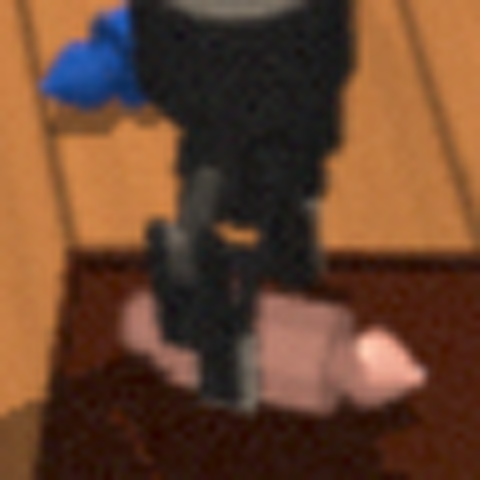

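>>> {"method": "move_arm", "body": {
  "linear": [
    [0,0,-0.008],
    [0,0,-0.003],
    [0,0,0]
  ],
  "twist": [
    [0,0,0],
    [0,0,0],
    [0,0,0]
  ]
}}

```text
time: 4.35
eef_pos: [0.4521, 0.2135, -0.012]
tcp_rot: [0.252, 0.968, -0.002, -0.001]
contact_force: [0.5, -0.7, 0.4]
opening: 0.697
```

```bash
python3 st.py
```

```text
t 4.35 pos [ 0.4521  0.2135 -0.012 ] yaw_y 60.77 zdir [-0.0028 -0.0039 -1.    ] F [ 0.49 -0.73  0.41] T [ 0.02 -0.05  0.  ] op 0.697 q [ 0.24  0.22  2.13 -0.    0.8  -0.82]
```

>>> {"method": "move_arm", "body": {
  "linear": [
    [0,0,0],
    [0,0,0],
    [0,0,0],
    [0,0,0],
    [0,0,0]
  ],
  "twist": [
    [0,0,0],
    [0,0,0],
    [0,0,0],
    [0,0,0],
    [0,0,0]
  ],
  "grip": 0.2,
  "force": 45
}}

```text
time: 4.77
eef_pos: [0.4517, 0.2134, -0.0123]
tcp_rot: [0.252, 0.968, -0.003, -0.001]
contact_force: [-0.6, -0.1, -1.4]
opening: 0.434
```

```bash
python3 st.py
```

```text
t 4.7667 pos [ 0.4517  0.2134 -0.0123] yaw_y 60.77 zdir [-0.0039 -0.0042 -1.    ] F [-0.59 -0.09 -1.37] T [ 0.06 -0.07  0.08] op 0.434 q [ 0.24  0.22  2.13 -0.    0.8  -0.82]
```

>>> {"method": "move_arm", "body": {
  "linear": [
    [0,0,0],
    [0,0,0.008],
    [0,0,0.015],
    [0,0,0.02],
    [0,0,0.02],
    [0,0,0.02],
    [0,0,0]
  ],
  "twist": [
    [-0.2,-0.2,0],
    [0,0,0],
    [0,0,0],
    [0,0,0],
    [0,0,0],
    [0,0,0],
    [0,0,0]
  ]
}}

```text
time: 5.35
eef_pos: [0.4485, 0.2127, 0.0739]
tcp_rot: [0.252, 0.968, -0.005, -0.001]
contact_force: [1.3, 0.5, -0.1]
opening: 0.435
```

```bash
python3 - <<'E'
from h import *
c=snap('side','s4')
cv2.imwrite('pics/s4z.png',cv2.resize(c['img'][90:200,190:300],(550,550),interpolation=cv2.INTER_CUBIC))
E
python3 st.py
```

```text
t 5.4 pos [0.4474 0.2124 0.0721] yaw_y 60.79 zdir [-0.0078 -0.0102 -0.9999] F [ 0.03 -0.34 -1.44] T [-0.   -0.02 -0.03] op 0.437 q [ 0.24  0.06  2.11 -0.01  0.98 -0.81]
```

View pics/s4z.png

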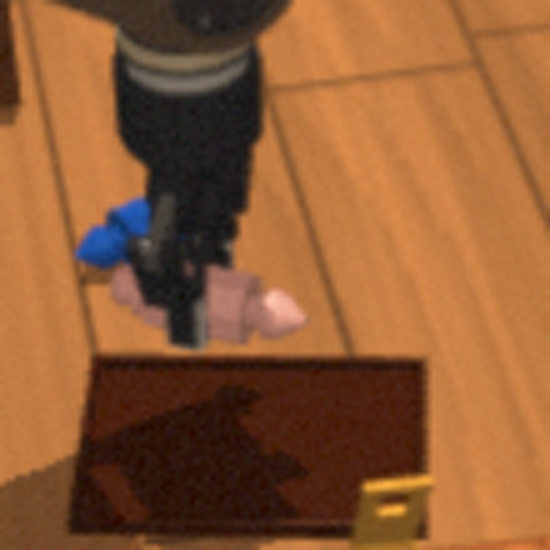

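Run:
```python
from h import *
for n,b in (('top0',(155,190,318,366)),('side0',(178,205,255,280))):
    c=load(n);W=cloud(c);hsv=cv2.cvtColor(c['img'],cv2.COLOR_BGR2HSV)
    m=np.zeros(hsv.shape[:2],bool); m[b[0]:b[1],b[2]:b[3]]=True
    m&=(hsv[...,0]>=18)&(hsv[...,0]<=32)&(hsv[...,1]>120)
    P=W[m]; P=P[np.isfinite(P[:,0])]; P=P[P[:,2]>.12]
    print(n,m.sum(),len(P),P.min(0),P.max(0),np.percentile(P,[5,95],axis=0).round(3))
# lid edge expected
from fit import pose
v=[.4797,-.1858,1.506]
print('hinge',pose(v,[[.056,0,.095]]),'edge',pose(v,[[.113,0,.192]]),'center',pose(v,[[0,0,.048]]))
for a in (.5,.7,.95):
    th=2.1
    # pivot: from hinge-lid frame: shut pivot at (-60,102): rel hinge (-116,7)
    rel=np.array([-.116,.007]); 
    def rot(p): # th about: -x -> (-cos th, sin th)
        return np.array([p[0]*np.cos(th)+p[1]*np.sin(th), -p[0]*np.sin(th)+p[1]*np.cos(th)])
    d=np.array([-np.sin(a),-np.cos(a)])
    pv=np.array([.056,.095])+rot(rel); e=pv+rot(d)*.086
    print(a,pose(v,[[pv[0],0,pv[1]],[e[0],0,e[1]]]).round(3).tolist())
```

```text
top0 488 471 [ 0.47146045 -0.10675042  0.18062496] [ 0.50372509 -0.05835853  0.26951368] [[ 0.474 -0.102  0.185]
 [ 0.499 -0.062  0.267]]
side0 35 34 [ 0.47165758 -0.10840534  0.19359361] [ 0.4979281  -0.06711277  0.27172617] [[ 0.475 -0.106  0.194]
 [ 0.496 -0.068  0.27 ]]
hinge [[ 0.48332606 -0.12991752  0.095     ]] edge [[ 0.48701686 -0.07303714  0.192     ]] center [[ 0.4797 -0.1858  0.048 ]]
0.5 [[0.488, -0.065, 0.192], [0.485, -0.11, 0.265]]
0.7 [[0.488, -0.065, 0.192], [0.486, -0.094, 0.273]]
0.95 [[0.488, -0.065, 0.192], [0.487, -0.073, 0.277]]
```

```bash
cat > clr.py <<'E'
from h import *
def robot():
    out=[]
    for tag,tcp,q1 in (('t1',[.4595,.2162,.0275],.24),('s1',[.4595,.2162,.0275],.24),('s4',[.448,.2125,.073],.24),('s3',[.4522,.2136,.0005],.24),('t2',[.4553,.2136,.0235],.24)):
        c=load(tag);W=cloud(c);c0=cloud(load('top0' if tag[0]=='t' else 'side0'))
        m=np.isfinite(W[...,0])&(W[...,2]>.05)&((W-c0)[...,2]>.03)&(np.hypot(W[...,0]-tcp[0],W[...,1]-tcp[1])<.3)
        m=cv2.erode(m.astype(np.uint8),np.ones((3,3)))>0
        P=W[m]-tcp; a=-q1; Rz=np.array([[np.cos(a),-np.sin(a),0],[np.sin(a),np.cos(a),0],[0,0,1]])
        out.append(P@Rz.T)
    return np.vstack(out)
E
python3 - <<'E'
from clr import *
P=robot()
# arm-plane frame: x forward, y left
for z in np.arange(.06,.4,.03):
    k=(P[:,2]>=z)&(P[:,2]<z+.03); Q=P[k]
    if len(Q): print(z.round(2),len(Q),'x',np.percentile(Q[:,0],[1,99]).round(3),'y',np.percentile(Q[:,1],[1,99]).round(3))
a=-.565;Rz=np.array([[np.cos(a),-np.sin(a),0],[np.sin(a),np.cos(a),0],[0,0,1]])
Q=P@Rz.T
for tcp in ([.48,-.186,.033],[.48,-.194,.033]):
    W=Q+tcp
    near=(W[:,1]>-.125)&(W[:,0]>.37)&(W[:,0]<.6)
    print(tcp,near.sum(), 'lowest near lid',np.sort(W[near,2])[:5] if near.any() else None)
    near=(W[:,1]>-.14)&(abs(W[:,0]-.485)<.04); print(near.sum(),np.sort(W[near,2])[:5], W[near][np.argsort(W[near,2])[:3]])
E
```

```text
0.06 198 x [-0.049  0.042] y [-0.052  0.033]
0.09 439 x [-0.052  0.04 ] y [-0.056  0.029]
0.12 484 x [-0.053  0.018] y [-0.055 -0.003]
0.15 651 x [-0.039  0.026] y [-0.039 -0.003]
0.18 768 x [-0.039  0.028] y [-0.038  0.005]
0.21 299 x [-0.037  0.017] y [-0.056  0.002]
0.24 779 x [-0.052  0.033] y [-0.06  -0.049]
0.27 3271 x [-0.078  0.033] y [-0.058  0.047]
0.3 5678 x [-0.11   0.021] y [-0.056  0.052]
0.33 4926 x [-0.151 -0.017] y [-0.057  0.054]
0.36 4479 x [-0.196 -0.049] y [-0.054  0.053]
0.39 4897 x [-0.232 -0.078] y [-0.051  0.038]
[0.48, -0.186, 0.033] 3641 lowest near lid [0.37103368 0.37218519 0.37244361 0.37364202 0.37402067]
1409 [0.31479679 0.31800778 0.31805287 0.31914931 0.31954303] [[ 0.48262304 -0.13567248  0.31479679]
 [ 0.4794749  -0.13390938  0.31800778]
 [ 0.48060767 -0.13496454  0.31805287]]
[0.48, -0.194, 0.033] 2755 lowest near lid [0.37557044 0.3757188  0.37597512 0.37610352 0.37617513]
864 [0.327502   0.33034139 0.33338158 0.33538169 0.33612873] [[ 0.47213209 -0.13896291  0.327502  ]
 [ 0.47355083 -0.13923342  0.33034139]
 [ 0.47162319 -0.13856146  0.33338158]]
```

>>> {"method": "move_arm", "body": {
  "linear": [
    [0.003,-0.008,0.028],
    [0.003,-0.008,0.028],
    [0.003,-0.008,0.028],
    [0.003,-0.008,0.028],
    [0.003,-0.008,0.028],
    [0.003,-0.008,0.028],
    [0.003,-0.008,0.028],
    [0.003,-0.01,0.02],
    [0,-0.02,0.005],
    [0,0,0],
    [0,0,0]
  ],
  "twist": [
    [0,0,2],
    [0,0,2.5],
    [0,0,2.5],
    [0,0,2.5],
    [0,0,2.5],
    [0,0,2.5],
    [0,0,2.5],
    [0,0,2.5],
    [0,0,2.5],
    [0,0,0],
    [0,0,0]
  ]
}}

```text
time: 6.32
eef_pos: [0.4606, 0.1208, 0.2851]
tcp_rot: [0.053, 0.998, -0.014, -0.014]
contact_force: [1.3, 0.4, -2.1]
opening: 0.434
```

```bash
python3 st.py
```

```text
t 6.3167 pos [0.4606 0.1208 0.2851] yaw_y 83.95 zdir [-0.0288 -0.0273 -0.9992] F [ 1.31  0.35 -2.09] T [0.03 0.01 0.03] op 0.434 q [ 0.06 -0.19  1.94 -0.03  1.43 -1.4 ]
```

>>> {"method": "move_arm", "body": {
  "linear": [
    [0.003,-0.02,0.008],
    [0.003,-0.032,0.003],
    [0.003,-0.032,0],
    [0.003,-0.032,0],
    [0.003,-0.032,0],
    [0.003,-0.032,0],
    [0.001,-0.032,0],
    [0,-0.032,0],
    [0,-0.025,0],
    [0,-0.01,0],
    [0,0,0],
    [0,0,0]
  ],
  "twist": [
    [0.8,-0.8,1],
    [0.8,-0.8,1],
    [0,0,0.4],
    [0,0,0],
    [0,0,0],
    [0,0,0],
    [0,0,0],
    [0,0,0],
    [0,0,0],
    [0,0,0],
    [0,0,0],
    [0,0,0]
  ]
}}

```text
time: 7.32
eef_pos: [0.4719, -0.1598, 0.2704]
tcp_rot: [0.031, 0.999, 0.01, -0.018]
contact_force: [-0.1, 0.2, -0.8]
opening: 0.436
```

```bash
python3 st.py
```

```text
t 7.3167 pos [ 0.4719 -0.1598  0.2704] yaw_y 86.46 zdir [-0.0344  0.021  -0.9992] F [-0.13  0.19 -0.82] T [-0.03 -0.   -0.01] op 0.436 q [-0.53 -0.13  1.91  0.    1.4  -2.04]
```

>>> {"method": "move_arm", "body": {
  "linear": [
    [0.004,-0.015,0.003],
    [0.002,-0.012,0],
    [0,0,0],
    [0,0,0]
  ],
  "twist": [
    [-0.6,-1,0],
    [-0.5,-0.9,0],
    [0,0,0],
    [0,0,0]
  ]
}}

```text
time: 7.65
eef_pos: [0.4788, -0.1846, 0.2718]
tcp_rot: [0.028, 1.0, 0.001, -0.0]
contact_force: [0.2, 0.4, -1.3]
opening: 0.437
```

```bash
python3 - <<'E'
from h import *
c=snap('side','s5');c2=snap('top','t5')
cv2.imwrite('pics/s5z.png',np.hstack([cv2.resize(c['img'][130:330,190:390],(400,400),interpolation=cv2.INTER_CUBIC),cv2.resize(c2['img'][100:270,270:440],(400,400),interpolation=cv2.INTER_CUBIC)]))
E
python3 st.py
```

```text
t 7.75 pos [ 0.4787 -0.1845  0.2719] yaw_y 86.8 zdir [-3.0e-04  2.5e-03 -1.0e+00] F [ 0.55  0.03 -1.62] T [0.   0.03 0.  ] op 0.436 q [-0.57 -0.12  1.9   0.    1.36 -2.08]
```

View pics/s5z.png

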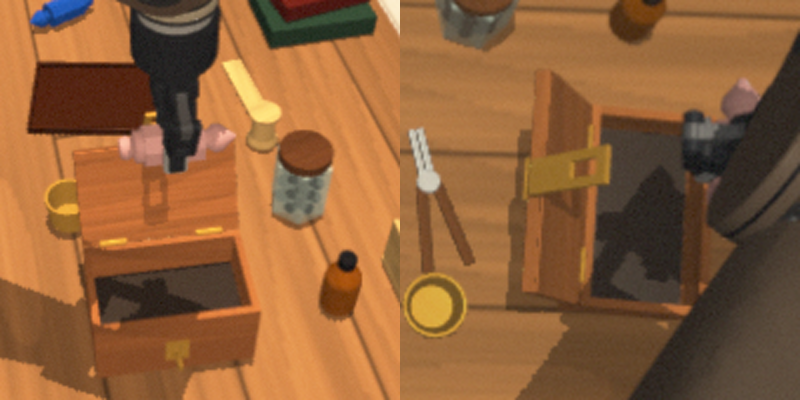

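>>> {"method": "move_arm", "body": {
  "linear": [
    [0,-0.005,-0.015],
    [0,0,-0.022],
    [0,0,-0.022],
    [0,0,-0.022],
    [0,0,-0.022],
    [0,0,-0.018],
    [0,0,-0.012],
    [0,0,0],
    [0,0,0]
  ],
  "twist": [
    [0,0,-0.3],
    [0,0,0],
    [0,0,0],
    [0,0,0],
    [0,0,0],
    [0,0,0],
    [0,0,0],
    [0,0,0],
    [0,0,0]
  ]
}}

```text
time: 8.5
eef_pos: [0.4806, -0.1862, 0.1389]
tcp_rot: [0.028, 1.0, -0.001, 0.005]
contact_force: [1.2, -0.2, -0.7]
opening: 0.438
```

```bash
python3 st.py
```

```text
t 8.5 pos [ 0.4806 -0.1862  0.1389] yaw_y 86.77 zdir [ 0.009  -0.0014 -1.    ] F [ 1.23 -0.22 -0.71] T [0.02 0.04 0.04] op 0.438 q [-0.57  0.    2.03  0.    1.1  -2.08]
```

>>> {"method": "move_arm", "body": {
  "linear": [
    [-0.001,-0.003,-0.016],
    [0,0,-0.02],
    [0,0,-0.02],
    [0,0,-0.014],
    [0,0,0],
    [0,0,0]
  ],
  "twist": [
    [0,0.5,0],
    [0,0,0],
    [0,0,0],
    [0,0,0],
    [0,0,0],
    [0,0,0]
  ]
}}

```text
time: 9.0
eef_pos: [0.4859, -0.1916, 0.0766]
tcp_rot: [0.027, 1.0, -0.005, 0.007]
contact_force: [0.3, -0.0, -1.9]
opening: 0.442
```

```bash
python3 - <<'E'
from h import *
c=snap('side','s6')
cv2.imwrite('pics/s6z.png',cv2.resize(c['img'][180:330,200:350],(600,600),interpolation=cv2.INTER_CUBIC))
E
python3 st.py
```

```text
t 9.05 pos [ 0.486  -0.1917  0.0768] yaw_y 86.88 zdir [ 0.0149 -0.0104 -0.9998] F [-0.37  0.29 -2.06] T [0.01 0.03 0.05] op 0.435 q [-0.57  0.1   2.06 -0.    0.96 -2.09]
```

View pics/s6z.png

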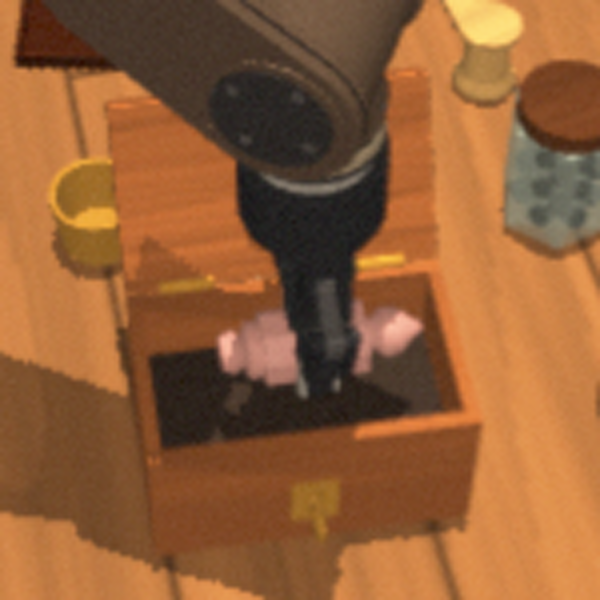

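>>> {"method": "move_arm", "body": {
  "linear": [
    [-0.003,0.001,-0.014],
    [0,0,-0.014],
    [0,0,-0.005],
    [0,0,0]
  ],
  "twist": [
    [0.6,0.9,-0.3],
    [0,0,0],
    [0,0,0],
    [0,0,0]
  ]
}}

```text
time: 9.38
eef_pos: [0.4865, -0.1928, 0.0475]
tcp_rot: [0.03, 1.0, -0.002, 0.003]
contact_force: [0.7, 0.0, -1.5]
opening: 0.436
```

```bash
python3 st.py
```

```text
t 9.3833 pos [ 0.4865 -0.1928  0.0475] yaw_y 86.55 zdir [ 0.0063 -0.0045 -1.    ] F [ 0.73  0.03 -1.48] T [ 0.02  0.04 -0.02] op 0.436 q [-0.57  0.15  2.07 -0.    0.92 -2.08]
```

>>> {"method": "move_arm", "body": {
  "linear": [
    [-0.002,0.005,-0.004],
    [0,0,-0.004],
    [0,0,0]
  ],
  "twist": [
    [0.3,0.4,0],
    [0,0,0],
    [0,0,0]
  ]
}}

```text
time: 9.63
eef_pos: [0.4851, -0.1878, 0.0401]
tcp_rot: [0.03, 1.0, 0.0, -0.0]
contact_force: [-1.0, -0.6, -1.1]
opening: 0.432
```

```bash
python3 st.py
```

```text
t 9.6333 pos [ 0.4851 -0.1878  0.0401] yaw_y 86.54 zdir [-1.e-04  5.e-04 -1.e+00] F [-0.96 -0.57 -1.06] T [ 0.04 -0.04  0.05] op 0.432 q [-0.56  0.16  2.07  0.    0.91 -2.08]
```

Now lower in small steps and watch for contact.

>>> {"method": "move_arm", "body": {
  "linear": [
    [0,-0.001,-0.003],
    [0,0,-0.002],
    [0,0,0]
  ],
  "twist": [
    [0,0,0],
    [0,0,0],
    [0,0,0]
  ]
}}

```text
time: 9.88
eef_pos: [0.4856, -0.189, 0.0353]
tcp_rot: [0.03, 1.0, -0.0, 0.0]
contact_force: [-0.5, 0.4, -1.8]
opening: 0.437
```

>>> {"method": "move_arm", "body": {
  "linear": [
    [0,0,-0.002],
    [0,0,0]
  ],
  "twist": [
    [0,0,0],
    [0,0,0]
  ]
}}

```text
time: 10.05
eef_pos: [0.4858, -0.1892, 0.0333]
tcp_rot: [0.03, 1.0, -0.0, 0.001]
contact_force: [0.5, 0.2, -2.2]
opening: 0.431
```

```bash
python3 - <<'E'
from h import *
c=snap('side','s7')
cv2.imwrite('pics/s7z.png',cv2.resize(c['img'][230:310,220:320],(800,640),interpolation=cv2.INTER_CUBIC)[:600])
E
python3 st.py
```

```text
t 10.1 pos [ 0.486  -0.1893  0.0336] yaw_y 86.55 zdir [ 1.7e-03 -7.0e-04 -1.0e+00] F [ 0.51  0.59 -0.7 ] T [-0.06 -0.04 -0.02] op 0.431 q [-0.57  0.17  2.07  0.    0.9  -2.08]
```

View pics/s7z.png

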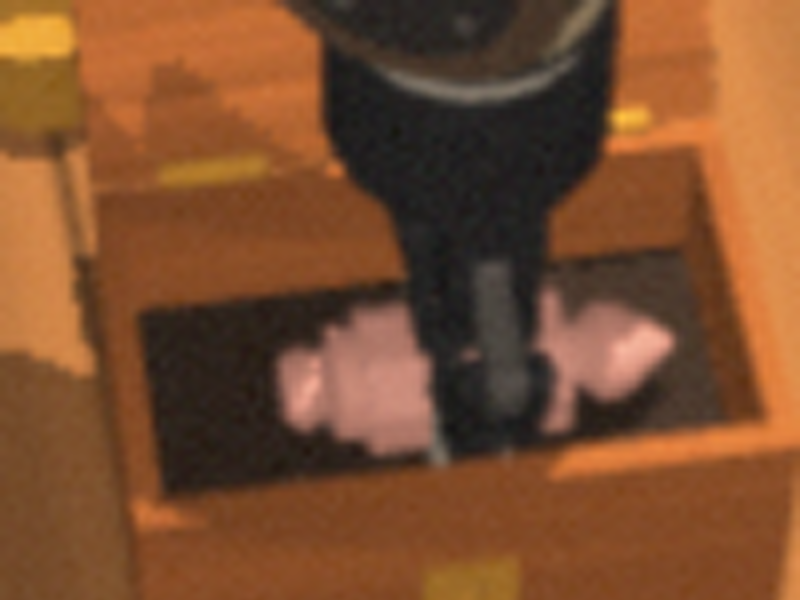

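>>> {"method": "move_arm", "body": {
  "linear": [
    [0,0,-0.0015],
    [0,0,0]
  ],
  "twist": [
    [0,0,0],
    [0,0,0]
  ]
}}

```text
time: 10.27
eef_pos: [0.4861, -0.1894, 0.0322]
tcp_rot: [0.03, 1.0, -0.0, 0.001]
contact_force: [0.1, -0.3, -2.4]
opening: 0.435
```

>>> {"method": "move_arm", "body": {
  "linear": [
    [0,0,-0.0015],
    [0,0,0]
  ],
  "twist": [
    [0,0,0],
    [0,0,0]
  ]
}}

```text
time: 10.43
eef_pos: [0.4865, -0.1897, 0.0309]
tcp_rot: [0.03, 1.0, -0.001, 0.002]
contact_force: [0.8, -0.0, -2.4]
opening: 0.439
```

>>> {"method": "move_arm", "body": {
  "linear": [
    [0,0,-0.0015],
    [0,0,0]
  ],
  "twist": [
    [0,0,0],
    [0,0,0]
  ]
}}

```text
time: 10.6
eef_pos: [0.487, -0.1899, 0.0311]
tcp_rot: [0.03, 1.0, -0.001, 0.001]
contact_force: [0.3, 0.2, -2.2]
opening: 0.435
```

>>> {"method": "move_arm", "body": {
  "linear": [
    [0,0,-0.0015],
    [0,0,0]
  ],
  "twist": [
    [0,0,0],
    [0,0,0]
  ]
}}

```text
time: 10.77
eef_pos: [0.4877, -0.1903, 0.0309]
tcp_rot: [0.03, 1.0, -0.001, 0.002]
contact_force: [-0.2, -0.1, -1.6]
opening: 0.435
```

>>> {"method": "move_arm", "body": {
  "linear": [
    [0,0,-0.002],
    [0,0,-0.001]
  ],
  "twist": [
    [0,0,0],
    [0,0,0]
  ]
}}

```text
time: 10.93
eef_pos: [0.488, -0.1905, 0.0307]
tcp_rot: [0.03, 1.0, -0.0, 0.001]
contact_force: [-2.9, 1.0, 4.9]
opening: 0.438
```

```bash
python3 st.py
```

```text
t 10.9333 pos [ 0.488  -0.1905  0.0307] yaw_y 86.58 zdir [ 0.0018 -0.001  -1.    ] F [-2.89  0.99  4.9 ] T [ 0.25  0.53 -0.02] op 0.438 q [-0.57  0.18  2.07  0.    0.89 -2.08]
```

Contact with the case floor: +4.9 N at TCP z 0.031, as predicted. Release with a small opening.

>>> {"method": "move_arm", "body": {
  "linear": [
    [0,0,0],
    [0,0,0],
    [0,0,0],
    [0,0,0]
  ],
  "twist": [
    [0,0,0],
    [0,0,0],
    [0,0,0],
    [0,0,0]
  ],
  "grip": 0.54
}}

```text
time: 11.27
eef_pos: [0.4887, -0.1909, 0.0306]
tcp_rot: [0.03, 1.0, -0.001, 0.002]
contact_force: [-0.3, -0.2, 0.1]
opening: 0.541
```

```bash
python3 st.py
```

```text
t 11.2667 pos [ 0.4887 -0.1909  0.0306] yaw_y 86.58 zdir [ 0.004  -0.0024 -1.    ] F [-0.26 -0.16  0.12] T [-0. -0.  0.] op 0.541 q [-0.57  0.18  2.07  0.    0.89 -2.08]
```

>>> {"method": "move_arm", "body": {
  "linear": [
    [0,0,0.01],
    [0,0,0.015],
    [0,0,0.02],
    [0,0,0.025],
    [0,0,0.03],
    [0,0,0.03],
    [0,0,0.03],
    [0,0,0.03],
    [0,0,0.03],
    [0,0,0.02],
    [0,0,0]
  ],
  "twist": [
    [0,0,0],
    [0,0,0],
    [0,0,0],
    [0,0,0],
    [0,0,0],
    [0,0,0],
    [0,0,0],
    [0,0,0],
    [0,0,0],
    [0,0,0],
    [0,0,0]
  ]
}}

```text
time: 12.18
eef_pos: [0.4831, -0.1874, 0.2842]
tcp_rot: [0.03, 1.0, 0.0, 0.0]
contact_force: [-0.2, 0.1, 0.4]
opening: 0.543
```

```bash
python3 - <<'E'
from h import *
c=snap('side','s8')
cv2.imwrite('pics/s8z.png',cv2.resize(c['img'][130:330,190:350],(480,600),interpolation=cv2.INTER_CUBIC))
E
python3 st.py
```

```text
t 12.2333 pos [ 0.4827 -0.1872  0.2824] yaw_y 86.57 zdir [-0.0013  0.0011 -1.    ] F [0.51 0.45 1.04] T [ 0.07  0.01 -0.  ] op 0.541 q [-0.57 -0.11  1.87  0.    1.38 -2.08]
```

View pics/s8z.png

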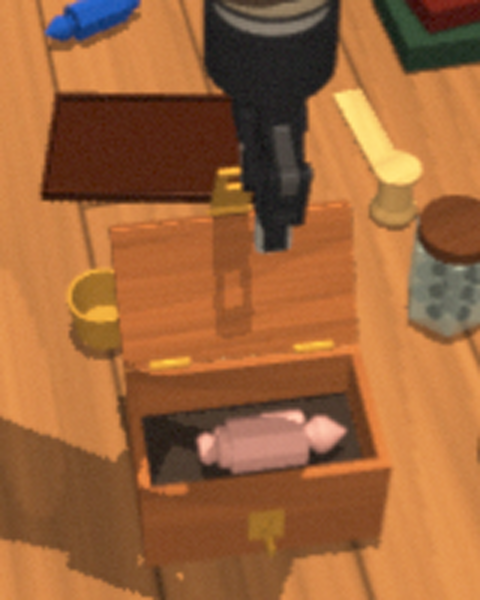

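Finial lies flat in the case. Next: close the jaws and go over the lid at x ≈ 0.55, clear of the hasp, to get behind it.

>>> {"method": "move_arm", "body": {
  "linear": [
    [0.02,0.01,0],
    [0.02,0.02,0],
    [0.015,0.025,0],
    [0.005,0.03,0],
    [0,0.03,0],
    [0,0.02,0],
    [0,0,0],
    [0,0,0]
  ],
  "twist": [
    [0,0,0],
    [0,0,0],
    [0,0,0],
    [0,0,0],
    [0,0,0],
    [0,0,0],
    [0,0,0],
    [0,0,0]
  ],
  "grip": 0
}}

```text
time: 12.9
eef_pos: [0.5387, -0.0458, 0.2685]
tcp_rot: [0.032, 0.999, 0.003, -0.01]
contact_force: [-0.6, 0.0, 1.0]
opening: 0.003
```

```bash
python3 st.py
```

```text
t 12.9 pos [ 0.5387 -0.0458  0.2685] yaw_y 86.32 zdir [-0.0203  0.0065 -0.9998] F [-0.56  0.03  1.  ] T [0.01 0.01 0.04] op 0.003 q [-0.27 -0.04  1.83  0.    1.37 -1.78]
```

>>> {"method": "move_arm", "body": {
  "linear": [
    [0.012,0.02,0],
    [0.003,0.01,-0.01],
    [0,0,-0.025],
    [0,0,-0.025],
    [0,0,-0.025],
    [0,0,-0.015],
    [0,0,0],
    [0,0,0]
  ],
  "twist": [
    [-0.3,-1.1,0],
    [0,0,0],
    [0,0,0],
    [0,0,0],
    [0,0,0],
    [0,0,0],
    [0,0,0],
    [0,0,0]
  ]
}}

```text
time: 13.57
eef_pos: [0.5488, -0.0202, 0.1547]
tcp_rot: [0.034, 0.999, -0.0, -0.007]
contact_force: [0.3, 0.7, -0.0]
opening: -0.005
```

```bash
python3 - <<'E'
from h import *
c=snap('side','s9');c2=snap('top','t9')
cv2.imwrite('pics/s9z.png',np.hstack([cv2.resize(c['img'][130:330,190:390],(400,400),interpolation=cv2.INTER_CUBIC),cv2.resize(c2['img'][70:270,250:450],(400,400),interpolation=cv2.INTER_CUBIC)]))
E
python3 st.py
```

```text
t 13.6667 pos [ 0.5494 -0.0201  0.1559] yaw_y 86.07 zdir [-1.220e-02 -6.000e-04 -9.999e-01] F [-0.05  0.21  0.18] T [-0.06  0.06  0.04] op -0.003 q [-0.22  0.07  1.93 -0.    1.15 -1.72]
```

View pics/s9z.png

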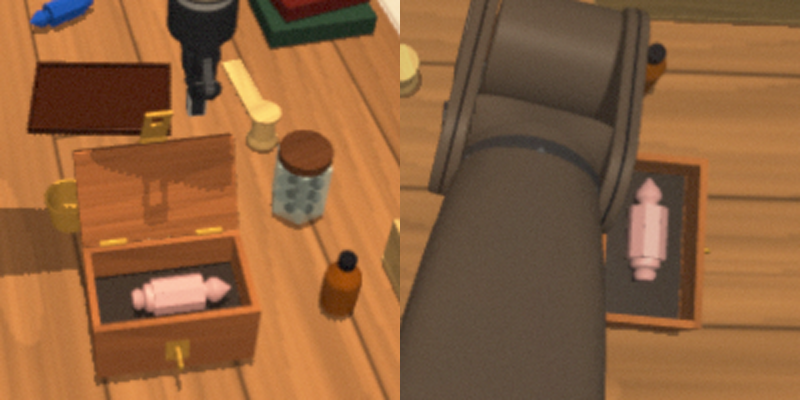

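Run:
```python
from h import *
c=load('s9');W=cloud(c)
for z in (.15,.16,.17,.18,.19,.2): print(z,proj(c,[[.549,-.02,z],[.549,-.033,z]]).round(1).tolist())
for v in range(168,190,2): print(v,[W[v,u].round(3).tolist() for u in (285,288,292)])
print(proj(c,[[.57,-.07,.192],[.4,-.06,.192]]))
```

```text
0.15 [[287.3, 193.5], [288.7, 197.4]]
0.16 [[287.5, 190.5], [288.9, 194.4]]
0.17 [[287.6, 187.5], [289.0, 191.4]]
0.18 [[287.8, 184.4], [289.2, 188.3]]
0.19 [[288.0, 181.4], [289.4, 185.2]]
0.2 [[288.1, 178.2], [289.5, 182.1]]
168 [[0.536, -0.036, 0.249], [0.543, -0.034, 0.245], [0.542, -0.067, 0.275]]
170 [[0.537, -0.034, 0.241], [0.544, -0.034, 0.239], [0.542, -0.071, 0.273]]
172 [[0.537, -0.035, 0.235], [0.535, -0.064, 0.262], [0.541, -0.075, 0.271]]
174 [[0.537, -0.035, 0.23], [0.532, -0.074, 0.266], [0.54, -0.079, 0.269]]
176 [[0.536, -0.037, 0.225], [0.534, -0.068, 0.254], [0.54, -0.078, 0.263]]
178 [[0.534, -0.046, 0.227], [0.534, -0.068, 0.249], [0.543, -0.071, 0.249]]
180 [[0.54, -0.026, 0.202], [0.538, -0.056, 0.23], [0.554, -0.034, 0.206]]
182 [[0.541, -0.023, 0.192], [0.545, -0.034, 0.202], [0.555, -0.033, 0.199]]
184 [[0.54, -0.027, 0.19], [0.546, -0.032, 0.194], [0.557, -0.026, 0.185]]
186 [[0.541, -0.025, 0.181], [0.546, -0.032, 0.187], [0.558, -0.025, 0.178]]
188 [[0.59, 0.144, 0.001], [0.598, 0.141, 0.002], [0.609, 0.139, 0.001]]
[[302.63966882 194.49145235]
 [226.92162144 203.0861382 ]]
```

>>> {"method": "move_arm", "body": {
  "linear": [
    [0.002,-0.005,-0.012],
    [0,-0.01,-0.004],
    [0,-0.005,0],
    [0,0,0]
  ],
  "twist": [
    [0,-0.7,0],
    [0,0,0],
    [0,0,0],
    [0,0,0]
  ]
}}

```text
time: 14.0
eef_pos: [0.5548, -0.043, 0.1452]
tcp_rot: [0.034, 0.999, -0.001, 0.005]
contact_force: [0.0, 0.0, 0.9]
opening: 0.0
```

>>> {"method": "move_arm", "body": {
  "linear": [
    [0,-0.008,0],
    [0,-0.008,0],
    [0,-0.008,0]
  ],
  "twist": [
    [0,0,0],
    [0,0,0],
    [0,0,0]
  ]
}}

```text
time: 14.25
eef_pos: [0.5567, -0.0657, 0.1494]
tcp_rot: [0.035, 0.999, 0.002, 0.007]
contact_force: [-0.4, 5.2, 3.5]
opening: -0.003
```

```bash
python3 st.py
```

```text
t 14.25 pos [ 0.5567 -0.0657  0.1494] yaw_y 86.02 zdir [ 0.0142  0.0031 -0.9999] F [-0.44  5.21  3.49] T [ 0.74  0.1  -0.03] op -0.003 q [-0.3   0.09  1.92  0.01  1.12 -1.81]
```

>>> {"method": "move_arm", "body": {
  "linear": [
    [-0.002,-0.007,-0.003],
    [0,-0.007,-0.002],
    [0,-0.007,-0.001],
    [0,-0.007,0]
  ],
  "twist": [
    [0,0.8,0],
    [0,0,0],
    [0,0,0],
    [0,0,0]
  ]
}}

```text
time: 14.58
eef_pos: [0.5571, -0.0947, 0.148]
tcp_rot: [0.035, 0.999, 0.003, 0.003]
contact_force: [0.2, 1.7, 0.8]
opening: 0.001
```

```bash
python3 - <<'E'
from h import *
c=snap('side','s10')
cv2.imwrite('pics/s10z.png',cv2.resize(c['img'][130:330,190:390],(600,600),interpolation=cv2.INTER_CUBIC))
E
python3 st.py
```

```text
t 14.6333 pos [ 0.5572 -0.0964  0.148 ] yaw_y 85.98 zdir [ 0.0071  0.0045 -1.    ] F [-0.29 -0.26  1.34] T [ 0.07 -0.03 -0.05] op -0.003 q [-0.35  0.1   1.91  0.01  1.12 -1.86]
```

View pics/s10z.png

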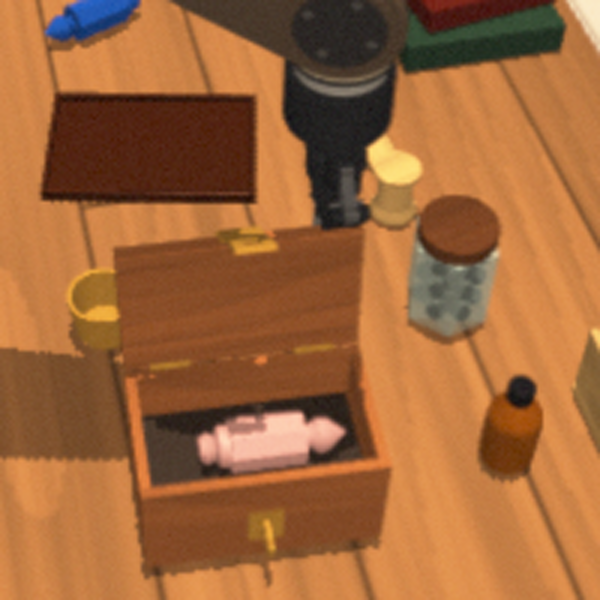

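>>> {"method": "move_arm", "body": {
  "linear": [
    [-0.001,-0.008,0],
    [0,-0.008,0],
    [0,-0.006,0],
    [0,0.01,0],
    [0,0.02,0]
  ],
  "twist": [
    [0,0,0],
    [0,0,0],
    [0,0,0],
    [0,0,0],
    [0,0,0]
  ]
}}

```text
time: 15.05
eef_pos: [0.556, -0.0949, 0.1489]
tcp_rot: [0.038, 0.999, 0.0, 0.004]
contact_force: [0.9, -0.1, -0.2]
opening: 0.0
```

```bash
python3 - <<'E'
from h import *
c=snap('side','s11')
cv2.imwrite('pics/s11z.png',cv2.resize(c['img'][130:330,190:390],(600,600),interpolation=cv2.INTER_CUBIC))
E
python3 st.py
```

```text
t 15.1 pos [ 0.5555 -0.0909  0.1485] yaw_y 85.82 zdir [ 0.0061  0.0031 -1.    ] F [-0.89  1.48  0.86] T [ 0.08 -0.06 -0.  ] op 0.001 q [-0.34  0.1   1.91  0.01  1.13 -1.85]
```

View pics/s11z.png

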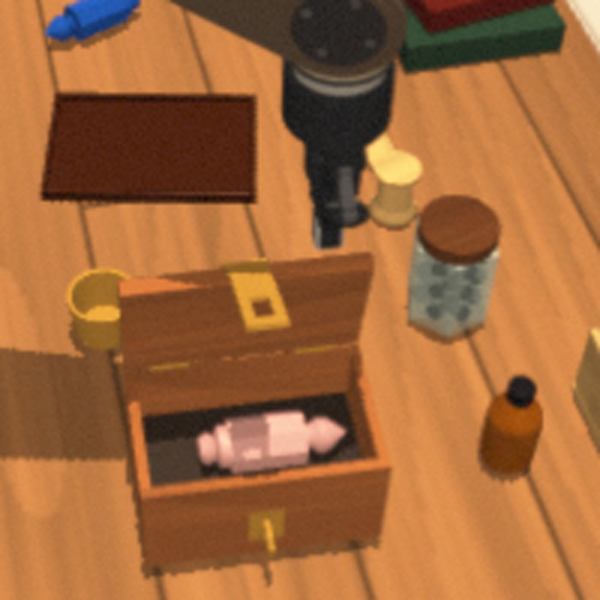

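Past upright and falling by itself. Raise and wait.

>>> {"method": "move_arm", "body": {
  "linear": [
    [0,0.01,0.025],
    [0,0,0.025],
    [0,0,0.025],
    [0,0,0.02],
    [0,0,0.01],
    [0,0,0],
    [0,0,0],
    [0,0,0],
    [0,0,0],
    [0,0,0],
    [0,0,0],
    [0,0,0],
    [0,0,0],
    [0,0,0],
    [0,0,0],
    [0,0,0],
    [0,0,0],
    [0,0,0]
  ],
  "twist": [
    [0,0,0],
    [0,0,0],
    [0,0,0],
    [0,0,0],
    [0,0,0],
    [0,0,0],
    [0,0,0],
    [0,0,0],
    [0,0,0],
    [0,0,0],
    [0,0,0],
    [0,0,0],
    [0,0,0],
    [0,0,0],
    [0,0,0],
    [0,0,0],
    [0,0,0],
    [0,0,0]
  ]
}}

```text
time: 16.6
eef_pos: [0.5473, -0.077, 0.2415]
tcp_rot: [0.034, 0.999, 0.002, -0.009]
contact_force: [-0.4, 0.1, -0.5]
opening: 0.0
```

```bash
python3 - <<'E'
from h import *
c=snap('side','s12');c2=snap('top','t12')
cv2.imwrite('pics/s12z.png',np.hstack([cv2.resize(c['img'][200:330,210:340],(400,400),interpolation=cv2.INTER_CUBIC),cv2.resize(c2['img'][110:260,290:440],(400,400),interpolation=cv2.INTER_CUBIC)]))
E
python3 st.py
```

```text
t 16.7 pos [ 0.5473 -0.0771  0.2415] yaw_y 86.1 zdir [-0.0182  0.0043 -0.9998] F [ 0.02 -1.05  0.72] T [-0.02 -0.04  0.01] op 0.003 q [-0.32  0.    1.84 -0.    1.32 -1.82]
```

View pics/s12z.png

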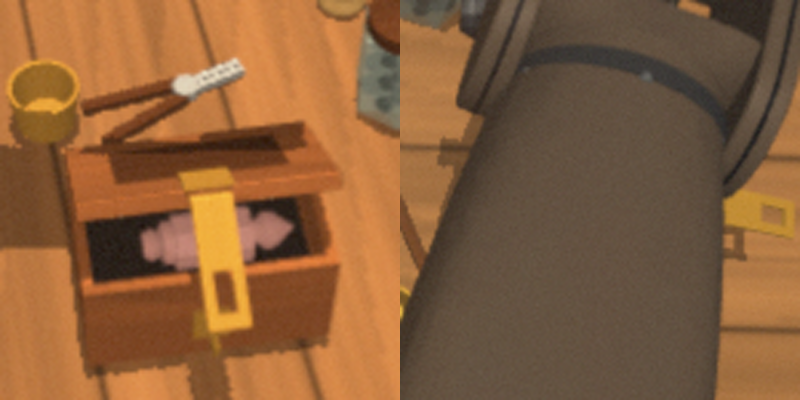

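>>> {"method": "move_arm", "body": {
  "linear": [
    [-0.008,-0.02,0.005],
    [-0.01,-0.03,0.002],
    [-0.01,-0.032,0.002],
    [-0.01,-0.032,0.002],
    [-0.01,-0.032,0.002],
    [-0.01,-0.032,0],
    [-0.008,-0.032,0],
    [-0.004,-0.03,0],
    [0,-0.02,0],
    [0,0,0],
    [0,0,0]
  ],
  "twist": [
    [0,-0.8,0],
    [0,0,0],
    [0,0,0],
    [0,0,0],
    [0,0,0],
    [0,0,0],
    [0,0,0],
    [0,0,0],
    [0,0,0],
    [0,0,0],
    [0,0,0]
  ]
}}

```text
time: 17.62
eef_pos: [0.4725, -0.3475, 0.2571]
tcp_rot: [0.032, 0.999, 0.001, 0.0]
contact_force: [0.3, -0.0, -0.1]
opening: -0.002
```

```bash
python3 - <<'E'
from h import *
c=snap('side','s13');c2=snap('top','t13')
cv2.imwrite('pics/s13z.png',np.hstack([cv2.resize(c['img'][200:330,210:340],(400,400),interpolation=cv2.INTER_CUBIC),cv2.resize(c2['img'][110:260,290:440],(400,400),interpolation=cv2.INTER_CUBIC)]))
E
python3 st.py
```

```text
t 17.7167 pos [ 0.4728 -0.3463  0.2571] yaw_y 86.45 zdir [ 1.0e-04  1.8e-03 -1.0e+00] F [ 0.13  0.75 -0.24] T [-0.01 -0.01 -0.03] op 0.001 q [-0.81  0.06  1.75  0.    1.33 -2.31]
```

View pics/s13z.png

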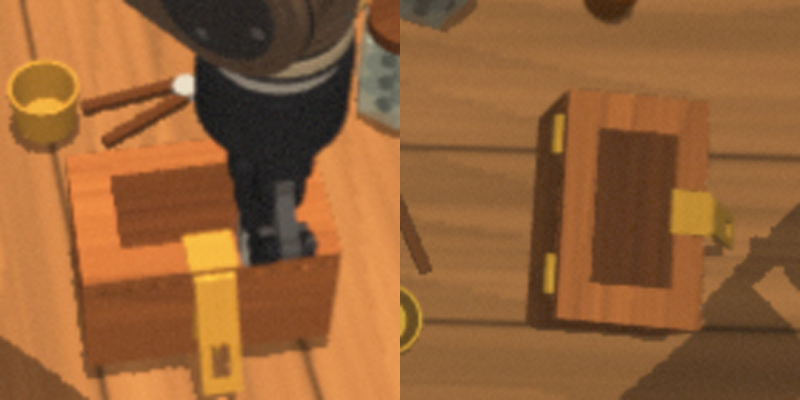

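Lid is shut; the hasp hangs outward (top view, around (400–412,190)). Measure it.

Run:
```python
from h import *
from fit import pose
for n,b in (('t13',(175,210,388,420)),('s13',(270,330,268,292))):
    c=load(n);W=cloud(c);hsv=cv2.cvtColor(c['img'],cv2.COLOR_BGR2HSV)
    m=np.zeros(hsv.shape[:2],bool); m[b[0]:b[1],b[2]:b[3]]=True
    m&=(hsv[...,0]>=18)&(hsv[...,0]<=32)&(hsv[...,1]>120)
    P=W[m]; P=P[np.isfinite(P[:,0])]
    print(n,len(P),np.percentile(P,[2,50,98],axis=0).round(3).tolist())
    for z in np.arange(0,.12,.015):
        k=(P[:,2]>z)&(P[:,2]<z+.015)
        if k.sum()>2: print(z.round(3),k.sum(),np.median(P[k],0).round(4),np.ptp(P[k,0]).round(3))
    print('pred',proj(c,pose([.4797,-.1858,1.506],[[-.06,0,.102]])))
    # lid shut check
c=load('s13');W=cloud(c); k=(abs(W[...,0]-.43)<.02)&(abs(W[...,1]+.19)<.03); print('lid z',np.nanmedian(W[k][:,2]))
```

```text
t13 346 [[0.461, -0.289, 0.035], [0.476, -0.236, 0.108], [0.492, -0.215, 0.112]]
0.03 23 [ 0.4742 -0.2868  0.0366] 0.025
0.045 11 [ 0.4812 -0.2773  0.0548] 0.026
0.06 15 [ 0.4719 -0.2708  0.0667] 0.026
0.075 25 [ 0.4745 -0.2597  0.0836] 0.027
0.09 34 [ 0.4748 -0.2493  0.1002] 0.027
0.105 238 [ 0.4773 -0.2293  0.109 ] 0.035
pred [[405.52117847 190.63312948]]
s13 363 [[0.462, -0.292, 0.034], [0.475, -0.246, 0.106], [0.492, -0.217, 0.114]]
0.03 22 [ 0.4712 -0.2904  0.0366] 0.022
0.045 9 [ 0.4645 -0.2791  0.0547] 0.023
0.06 33 [ 0.4711 -0.2713  0.0693] 0.023
0.075 41 [ 0.4749 -0.264   0.0823] 0.023
0.09 62 [ 0.4742 -0.2545  0.0994] 0.026
0.105 194 [ 0.4764 -0.2321  0.1107] 0.033
pred [[279.25618678 289.71884366]]
lid z 0.1095438271561328
```

>>> {"method": "move_arm", "body": {
  "linear": [
    [0.001,-0.008,-0.015],
    [0,0,-0.025],
    [0,0,-0.025],
    [0,0,-0.025],
    [0,0,-0.025],
    [0,0,-0.025],
    [0,0,-0.015],
    [0,0,0],
    [0,0,0]
  ],
  "twist": [
    [0,0,0],
    [0,0,0],
    [0,0,0],
    [0,0,0],
    [0,0,0],
    [0,0,0],
    [0,0,0],
    [0,0,0],
    [0,0,0]
  ]
}}

```text
time: 18.47
eef_pos: [0.4788, -0.3414, 0.1011]
tcp_rot: [0.023, 1.0, -0.001, 0.004]
contact_force: [-0.3, -0.6, -0.5]
opening: -0.002
```

```bash
python3 st.py
```

```text
t 18.4667 pos [ 0.4788 -0.3414  0.1011] yaw_y 87.4 zdir [ 0.007  -0.0012 -1.    ] F [-0.26 -0.58 -0.54] T [ 0.02 -0.02 -0.08] op -0.002 q [-0.79  0.21  1.88  0.    1.04 -2.32]
```

>>> {"method": "move_arm", "body": {
  "linear": [
    [-0.005,0,-0.015],
    [0,0,-0.02],
    [0,0,-0.012],
    [0,0,0],
    [0,0,0]
  ],
  "twist": [
    [0,0.4,-1],
    [0,0,0],
    [0,0,0],
    [0,0,0],
    [0,0,0]
  ]
}}

```text
time: 18.88
eef_pos: [0.4766, -0.3414, 0.0569]
tcp_rot: [0.031, 1.0, -0.004, 0.003]
contact_force: [-0.4, 0.0, -0.4]
opening: 0.002
```

```bash
python3 - <<'E'
from h import *
c=snap('side','s14');W=cloud(c)
cv2.imwrite('pics/s14z.png',cv2.resize(c['img'][230:350,220:340],(600,600),interpolation=cv2.INTER_CUBIC))
E
python3 st.py
```

```text
t 18.9333 pos [ 0.4765 -0.3413  0.0569] yaw_y 86.43 zdir [ 0.0056 -0.0081 -1.    ] F [ 0.52  0.42 -0.84] T [0.06 0.05 0.02] op 0.001 q [-0.79  0.26  1.91 -0.    0.96 -2.3 ]
```

View pics/s14z.png

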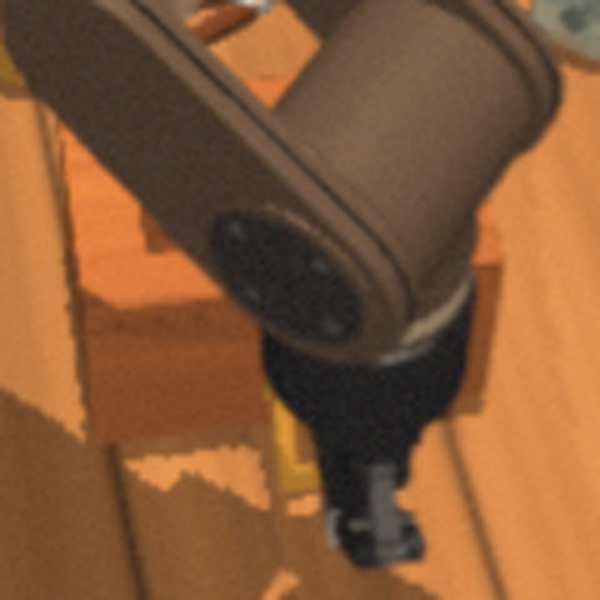

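>>> {"method": "move_arm", "body": {
  "linear": [
    [-0.001,0.006,-0.009],
    [0,0.01,-0.002],
    [0,0.01,0],
    [0,0.008,0],
    [0,0,0]
  ],
  "twist": [
    [0.4,0.3,0],
    [0,0,0],
    [0,0,0],
    [0,0,0],
    [0,0,0]
  ]
}}

```text
time: 19.35
eef_pos: [0.4767, -0.3056, 0.048]
tcp_rot: [0.032, 0.999, -0.002, 0.002]
contact_force: [-0.1, -0.3, -0.2]
opening: -0.001
```

```bash
python3 st.py
```

```text
t 19.35 pos [ 0.4767 -0.3056  0.048 ] yaw_y 86.35 zdir [ 0.0034 -0.0036 -1.    ] F [-0.07 -0.26 -0.21] T [0.02 0.06 0.  ] op -0.001 q [-0.75  0.24  1.96 -0.    0.94 -2.26]
```

>>> {"method": "move_arm", "body": {
  "linear": [
    [-0.001,0.006,-0.004],
    [0,0.006,0],
    [0,0.006,0],
    [0,0.004,0]
  ],
  "twist": [
    [0,0,0],
    [0,0,0],
    [0,0,0],
    [0,0,0]
  ]
}}

```text
time: 19.68
eef_pos: [0.4762, -0.2816, 0.0447]
tcp_rot: [0.031, 1.0, -0.003, 0.003]
contact_force: [-0.3, -0.7, 0.2]
opening: -0.002
```

```bash
python3 st.py;  python3 - <<'E'
from h import *
c=snap('side','s15');c2=snap('top','t15')
cv2.imwrite('pics/s15z.png',np.hstack([cv2.resize(c['img'][230:350,220:340],(400,400),interpolation=cv2.INTER_CUBIC),cv2.resize(c2['img'][110:260,310:460],(400,400),interpolation=cv2.INTER_CUBIC)]))
E
```

```text
t 19.6833 pos [ 0.4762 -0.2816  0.0447] yaw_y 86.41 zdir [ 0.0049 -0.0056 -1.    ] F [-0.27 -0.67  0.22] T [-0.13 -0.01  0.01] op -0.002 q [-0.72  0.22  1.99 -0.    0.92 -2.22]
```

View pics/s15z.png

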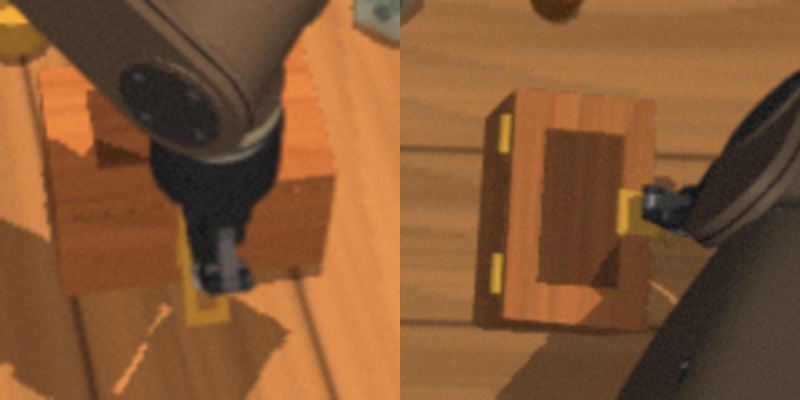

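>>> {"method": "move_arm", "body": {
  "linear": [
    [0,0.005,0],
    [0,0.005,0],
    [0,0.003,0]
  ],
  "twist": [
    [0.3,0.3,0],
    [0,0,0],
    [0,0,0]
  ]
}}

```text
time: 20.03
eef_pos: [0.4768, -0.2696, 0.0454]
tcp_rot: [0.031, 1.0, -0.002, 0.0]
contact_force: [0.2, -1.2, -0.6]
opening: -0.003
```

>>> {"method": "move_arm", "body": {
  "linear": [
    [0,0.004,0],
    [0,0.002,0]
  ],
  "twist": [
    [0,0,0],
    [0,0,0]
  ]
}}

```text
time: 20.2
eef_pos: [0.4773, -0.2673, 0.0466]
tcp_rot: [0.03, 1.0, -0.006, 0.001]
contact_force: [-2.6, -10.1, -1.9]
opening: -0.001
```

```bash
python3 st.py;  python3 - <<'E'
from h import *
c=snap('side','s16');c2=snap('top','t16')
cv2.imwrite('pics/s16z.png',np.hstack([cv2.resize(c['img'][230:350,220:340],(400,400),interpolation=cv2.INTER_CUBIC),cv2.resize(c2['img'][150:220,370:440],(400,400),interpolation=cv2.INTER_CUBIC)]))
E
```

```text
t 20.2 pos [ 0.4773 -0.2673  0.0466] yaw_y 86.55 zdir [ 0.0026 -0.013  -0.9999] F [ -2.64 -10.07  -1.91] T [-1.41  0.39 -0.  ] op -0.001 q [-0.69  0.2   2.01 -0.01  0.92 -2.2 ]
```

View pics/s16z.png

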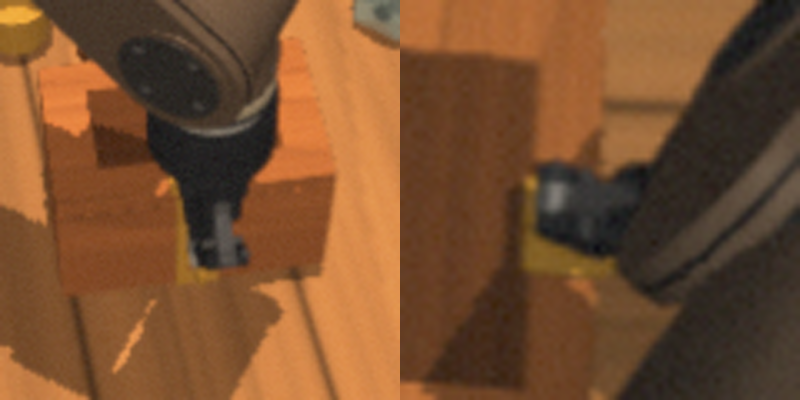

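>>> {"method": "move_arm", "body": {
  "linear": [
    [0,0.003,0],
    [0,0.002,0]
  ],
  "twist": [
    [0,0,0],
    [0,0,0]
  ]
}}

```text
time: 20.47
eef_pos: [0.4774, -0.268, 0.0478]
tcp_rot: [0.029, 0.999, -0.012, 0.003]
contact_force: [-1.6, -5.6, -2.4]
opening: -0.001
```

>>> {"method": "move_arm", "body": {
  "linear": [
    [0,-0.01,0],
    [0,-0.025,0],
    [0,-0.03,0],
    [0,-0.03,0],
    [0,-0.02,0.02],
    [0,0,0.03],
    [0,0,0.03],
    [0,0,0.03],
    [0,0,0.03],
    [0,-0.02,0.02],
    [0,0,0],
    [0,0,0]
  ],
  "twist": [
    [0,0,0],
    [0,0,0],
    [0,0,0],
    [0,0,0],
    [0,0,0],
    [0,0,0],
    [0,0,0],
    [0,0,0],
    [0,0,0],
    [0,0,0],
    [0,0,0],
    [0,0,0]
  ]
}}

```text
time: 21.47
eef_pos: [0.4733, -0.4054, 0.2111]
tcp_rot: [0.031, 1.0, -0.004, -0.0]
contact_force: [-0.2, 0.7, -1.3]
opening: -0.002
```

```bash
python3 st.py;  python3 - <<'E'
from h import *
c=snap('side','s17');c2=snap('top','t17')
cv2.imwrite('pics/s17z.png',np.hstack([cv2.resize(c['img'][230:350,220:340],(400,400),interpolation=cv2.INTER_CUBIC),cv2.resize(c2['img'][150:220,370:440],(400,400),interpolation=cv2.INTER_CUBIC)]))
E
```

```text
t 21.4667 pos [ 0.4733 -0.4054  0.2111] yaw_y 86.45 zdir [-7.0e-04 -7.2e-03 -1.0e+00] F [-0.21  0.67 -1.32] T [ 0.05 -0.    0.02] op -0.002 q [-0.87  0.17  1.71 -0.01  1.25 -2.38]
```

View pics/s17z.png

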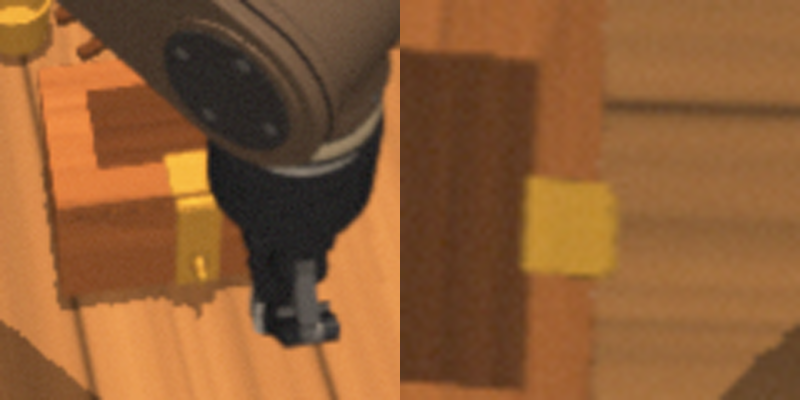

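Hasp lies along the front with the staple through the slot (about (200,265) in the crop). Move clear to measure its angle.

>>> {"method": "move_arm", "body": {
  "linear": [
    [0.02,-0.005,0.02],
    [0.03,-0.005,0.02],
    [0.03,0,0.02],
    [0.03,0,0.02],
    [0.03,0,0.02],
    [0.02,0,0.01],
    [0,0,0],
    [0,0,0]
  ],
  "twist": [
    [0,0,0],
    [0,0,0],
    [0,0,0],
    [0,0,0],
    [0,0,0],
    [0,0,0],
    [0,0,0],
    [0,0,0]
  ]
}}

```text
time: 22.23
eef_pos: [0.6323, -0.4022, 0.2977]
tcp_rot: [0.03, 0.999, 0.014, -0.017]
contact_force: [0.8, 0.1, -0.4]
opening: 0.001
```

```bash
python3 st.py;  python3 - <<'E'
from h import *
from fit import pose
c=snap('side','s18');c2=snap('top','t18')
v=[.4797,-.1858,1.506]
a=cv2.resize(c['img'][230:350,220:340],(600,600),interpolation=cv2.INTER_CUBIC)
for al,col in ((0,(0,255,0)),(.15,(0,0,255))):
    pts=[]
    for y in (-.014,.014):
        pv=np.array([-.06,.102]); d=np.array([-np.sin(al),-np.cos(al)]); n=np.array([-np.cos(al),np.sin(al)])
        e=pv+.086*d+.005*n; s=pv+.0*d+.005*n
        pts+=[[s[0],y,s[1]],[e[0],y,e[1]]]
    for q in (proj(c,pose(v,pts))-[219.5,229.5])*5: cv2.circle(a,tuple(int(t) for t in q),3,col,-1)
cv2.imwrite('pics/s18z.png',a); 
W=cloud(c);hsv=cv2.cvtColor(c['img'],cv2.COLOR_BGR2HSV)
m=np.zeros(hsv.shape[:2],bool);m[270:330,260:300]=True
m&=(hsv[...,0]>=18)&(hsv[...,0]<=32)&(hsv[...,1]>120); P=W[m]
# case-frame x of strap vs z
cs,sn=np.cos(v[2]),np.sin(v[2]); D=P[:,:2]-v[:2]; X=D[:,0]*cs+D[:,1]*sn; Y=-D[:,0]*sn+D[:,1]*cs
for z in np.arange(.01,.1,.012):
    k=(P[:,2]>z)&(P[:,2]<z+.012)&(abs(abs(Y)-.0105)<.004)
    if k.sum(): print(z.round(3),k.sum(),np.median(X[k]).round(4))
k=(abs(W[...,0]-.43)<.02)&(abs(W[...,1]+.19)<.03); print('lid z',np.nanmedian(W[k][:,2]))
E
```

```text
t 22.2333 pos [ 0.6323 -0.4022  0.2977] yaw_y 86.52 zdir [-0.0325  0.028  -0.9991] F [ 0.83  0.13 -0.38] T [-0.01 -0.01  0.04] op 0.001 q [-0.7   0.43  1.23  0.    1.52 -2.21]
0.01 1 -0.0664
0.022 3 -0.0682
0.034 6 -0.0668
0.046 4 -0.0669
0.058 4 -0.0668
0.07 4 -0.0685
0.082 2 -0.0685
0.094 15 -0.0632
lid z 0.6444518133748914
```

View pics/s18z.png

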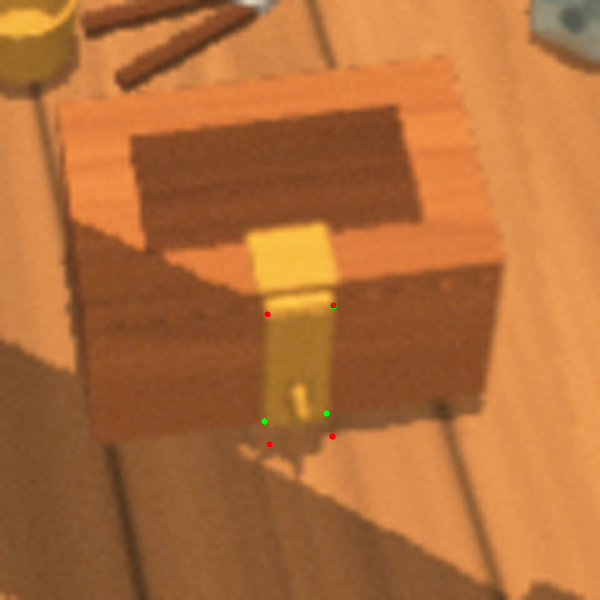

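View pics/s18.png

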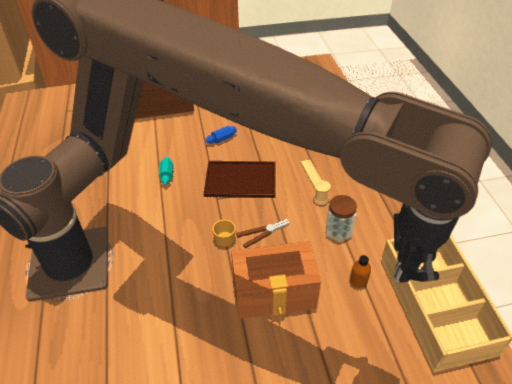

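View pics/t18.png

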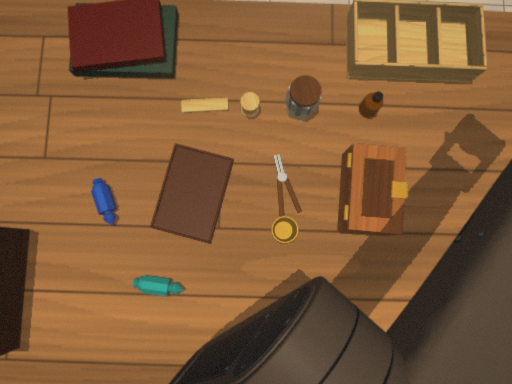

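>>> {"method": "move_arm", "body": {
  "linear": [
    [0,0,0],
    [0,0,0]
  ],
  "twist": [
    [0,0,0],
    [0,0,0]
  ]
}}

```text
time: 22.5
eef_pos: [0.6286, -0.4018, 0.294]
tcp_rot: [0.031, 0.999, 0.016, -0.02]
contact_force: [-0.2, 0.5, -1.3]
opening: -0.001
```

```bash
python3 -c "
from plant import *
print(sign_off())"
```

```text
the job is handed in; nothing more can be done
None
```

The job is done and handed in at 22.5 s. The rose quartz finial lies in the cedar case, the lid is shut, and the hasp is fully down over its staple.

- **Finial:** I lifted it from the tray and lowered it until it touched the case floor at about 5 N. Then I let go, and the picture taken before the lid closed shows it lying flat.
- **Lid:** I pushed it from behind and it fell shut by itself. Its top measured 109.5 mm, against 109 mm given.
- **Hasp:** I pushed it in with the closed fingertips until it met resistance at about 10 N. The strap stays 66 to 69 mm in front of the case centre over its whole length, so its angle is close to 0, and the staple shows through the slot.
- **Other things:** Compared by eye with the first pictures, the tray and the bystanders have not moved, and the arm ended well clear.

**What disagreed:**
- **Fingertips:** The cameras showed them about 28 mm farther back than `tips_ahead` and the reported tool position imply. Because of that, the first grasp closed in the air just above the finial without touching it. I corrected from the pictures, and the second grasp held.
- **Lid re-check:** A last reading of the lid height failed because the arm was in the way (it gave 0.64 m). The 109.5 mm is from before the hasp was pushed down; later pictures still show the lid shut.

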